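# Refit the station plate on the hand press

## Task

Put the press back in order: take the eight-station plate by its sleeve, lower it slowly over the press's centre post, and turn it under light pressure, never leaning on it, until the drive teeth drop into its slots and it sits fully down. Then swing the hold-down finger all the way over the plate's rim, let go, and leave everything else on the table where it lies.

Things in the scene. Friction and masses are not known exactly. Their poses are not given: they have to be found in the camera images.
- press: Fixed dark cast-iron bench press, base 220 x 250 mm (its x, y), head and columns taken off. Origin: on the table, under the axis of its upright centre post; z up; +y is the side of the hold-down finger. Bed 190 x 190 mm, top 107 mm up, with three empty column sockets to 120 mm. More than 60 N between plate and press counts as forcing: land at 20 mm/s or slower.
- lever_ball (a point): Black ball (radius 19 mm) of the press's hand lever, 238 mm above the table, fixed, at the press's far +x+y corner: an obstacle. The lever runs down from it to the press's side, 55 mm along the press's +x, 150 mm along its +y, 56 mm up.
- post_top (a point): Tip of the press's round steel centre post, 170 mm above the table. The post is 15 mm thick from the bed up; its last 8 mm taper to 6 mm.
- seat (a point): On the post's axis, 125 mm above the table, on the top face of the drive hub (dark steel disc, radius 37 mm): the plate's origin must come here. Axes as the press. Four drive teeth stand 6 mm proud of the hub, 90 degrees apart, each 6 mm wide, 16 to 28 mm off the axis.
- hub_edge (a point): On the press (fixed), 37 mm from the post along the press's x, 125 mm up: marks the drive hub's rim. The hub may have stopped at any angle; its angle is not measured and must be found by feel. It turns stiffly (0.25 N m): under more than about 15 N the plate drags the hub round with it instead of sliding over the teeth; 3 to 10 N is right.
- plate: Loose aluminium station plate with steel sleeve, 0.4 to 0.65 kg. Origin: centre of its underside; z up. From below: spigot of radius 34 mm, 0 to 8 mm, cut by four slots 9 mm wide along its own +x, +y, -x, -y, open below; disc of radius 58 mm, 8 to 18 mm, eight half-round notches in its rim; plain round sleeve 36 mm thick, 18 to 54 mm. Bore right through 17 mm, no chamfer.
- sleeve_grip (a point): On the plate's axis, 40 mm above its underside: a good height to grasp the sleeve from above. Resting on the teeth, the plate's origin is 6 mm above seat; with the teeth in its slots it drops those 6 mm onto the hub. At most a quarter turn is needed, either way. Then the post ends 9 mm below the sleeve's top.
- latch (a joint): Angle of the hold-down finger about its upright pivot, rad. 0: closed, on its stop, pointing at the post, tip 10 mm inside the plate's rim; grows anticlockwise seen from above to 1.45. Starts open at 1.1 to 1.4, clear of the plate, stays where put, needs about 2 N at the knob. Its underside is 2 mm above a seated plate; a plate standing on the teeth is in its way.
- latch_knob (a point): Middle of the latch's upright round black knob, 169 mm above the table; 16 mm thick, from 151 to 183 mm above the table; 50 mm from the pivot, on the side away from the finger. Closed, it is 128 mm from the post along the press's +y.
- latch_pivot (a point): The latch's pivot, 78 mm from the post along the press's +y, 145 mm above the table. The arm is 6 mm thick, 145 to 151 mm above the table.
- blank: Bystander: flat steel disc of 86 mm with five notches and a bare centre hole, 9 mm thick, no sleeve; lies near the plate, their places may be swapped. Origin: centre of its underside.
- bush_a: Bystander: steel bush, 26 mm thick, 32 mm tall, standing. Origin: centre of its underside.
- bush_b: Bystander: another such steel bush.
- wrench: Bystander: steel wrench lying flat on the near side.
- screwdriver: Bystander: screwdriver with a black handle lying on the far side.
- oil: Bystander: standing white bottle, 44 mm thick, 120 mm tall. Origin: centre of its underside.
- carton: Bystander: closed cardboard carton 100 x 75 x 55 mm. Origin: centre of its underside.
- jar: Bystander: standing glass jar with a lid, 64 mm thick, 75 mm tall. Origin: centre of its underside.
Mind the look-alikes: they are no part of the job. Of the things like the plate, leave any that is blue; of the rest the smaller one is meant.

How it is judged:
By the outcome, as a careful person would: the job done as asked, in the order asked, and still so for the second after the job is handed in, with the robot touching nothing.
It also fails if it takes over 70 s, if anything falls off the work surface, if the arm or the gripper's body presses on something with over 40 N, if the wrist force passes 120 N, or if a joint passes its speed limit or range.

## Robot

A 6-joint arm with a two-finger parallel gripper is mounted at the origin on the work surface. World frame = base frame: x ahead of the robot, y to its left, z up, the work surface at z = 0. Lengths are in m, angles in rad, forces in N, time in s.
With the tool pointing down it reaches from about 0.3 to 0.775 m from the base axis. Payload 14.6 kg.
Tool frame: the origin (TCP) lies at the very end of the fingers, on their centre line; the grasp point (between the pads) lies 19 mm behind it (ctrl.hold_point_z is the distance from the TCP to the grasp point, in m); x points along the fingers, y is the direction in which the jaws open and shut, and the axes are right-handed (so a half turn about x gives the same grasp; the last joint's range is limited). The gripper opens to 94 mm and grips with 3 to 60 N. Pads are 16 mm wide; open, the fingers measure 119 mm over their backs; the gripper's body (75 mm by 177 mm) begins 78 mm behind the grasp point.
Start: joints at [-1.396, 0.3, 1.521, -0, 1.321, -0.067], TCP at [0.132, -0.534, 0.169] pointing down, gripper open.
Joint ranges: [-3.03, 3.03], [-0.79, 2.21], [0.23, 2.52], [-1.04, 4.18], [0, 3.07], [-2.55, 2.55]. Speed limits (rad/s): [2.22, 2.22, 2.57, 3.14, 3.14, 3.14].

## Interface

Orientations are given as [roll, pitch, yaw] about the fixed x, y, z axes, in that order (R = Rz(yaw) Ry(pitch) Rx(roll)).
In Python, from station import get_obs, camera, ticket, ctrl gives the robot as it stands.
- The arm moves only by the tool step_arm, never from a script. Its argument "motion" is a list that holds one entry, the list of rows, each a list of 6 numbers: the shift along the tool's x, y, z in m, then the turn, a rotation vector about the tool's x, y, z in degrees. A call has 1 to 12 rows; each row shifts and turns the commanded pose from where the row before left it, along the tool's axes as they then stand; what a row does not reach is not made up. A row lasts 1/8 s, in which the tool goes at most 62.5 mm and 10.7 degrees, less where a joint would pass 70% of its speed; a pose out of reach is approached as far as the arm can. A call is refused whole if a number of a shift passes 0.0625 or a number of a turn 10.7, either way. A call with a gripper value outside its range is refused whole. "fingers" is the finger opening in m, from 0 to 0.094, set as the call begins (left out, the last holds). The fingers move at their own pace and stop on an object; "squeeze" is the grip in N (left out, the last holds). Time passes only in rows, so rows that do not move let the fingers close. It gives the time, the measured TCP pose, the force and the opening at its end, in the units of the state.
- get_obs(): the state, without advancing time (a new reading comes with each control period).
- camera(name): name is "side" or "top"; returns a dict with "pixels" (400x640x3 uint8, red, green, blue), "fx", "fy", "cx", "cy" (pixels), "k1" (the pictures are not rectified: a ray, as slopes to the right and down, at radius r is drawn at 1 + k1 r^2 times it, then the intrinsics apply), "extrinsics" (4x4, takes a point from world to camera coordinates). Camera axes: x right, y up, looking along -z (the intrinsics and any distortion apply to the point x, -y, -z); pixel columns grow to the right and rows downward; lengths in m; the calibration is good to about 2 mm. A picture is of the moment at which its call begins. There is no depth.
- ticket.hand_in(): hands the job in, once; it reports no verdict.
The state is a dict: "time_s": time; "qpos": joint angles; "joint_vel": joint speeds; "tau": joint torques, N m; "ee_pos": TCP position; "eef_rot": TCP orientation; "force": force on the tool from outside, world axes, zero at the start; "moment": the same for the moment, N m; "grip_width": finger opening in m.
Only numpy, scipy, OpenCV 4.12 (cv2) and the standard library are available. Lean on these libraries where they do the work, as an engineer would, in place of code of your own. Each camera call takes 0.05 s, during which the arm holds its last target.

## Working session

There is one attempt and no reset: what is moved stays moved. The work goes in short steps, Python scripts to look and compute and a tool call to move; the robot and the scene stay as the last step left them, time stands still between calls to the robot, and variables do not carry over. Pictures are saved under pics/ and viewed, and the job is handed in when it is done.

Besides the shell and the picture viewer there is one more tool, called after "Request:" in YAML: its name, and indented under it one key for each argument. step_arm: Moves the arm, as the interface text tells. Its arguments: {"type":"object","properties":{"motion":{"type":"array","items":{"type":"array","items":{"type":"array","items":{"type":"number"}}}},"fingers":{"type":"number"},"squeeze":{"type":"number"}},"required":["motion"]}

```bash
mkdir -p pics; ls
cat > h.py <<'E'
import numpy as np, cv2, json
def cap(n):
    from station import camera
    c=camera(n); cv2.imwrite(f'pics/{n}_last.png',c['pixels'][:,:,::-1]); 
    np.savez(f'{n}.npz',**{k:np.array(v) for k,v in c.items()}); return c
def load(n): 
    d=np.load(f'{n}.npz'); return {k:d[k] for k in d.files}
def ray(c,u,v):
    K=np.array([[c['fx'],0,c['cx']],[0,c['fy'],c['cy']],[0,0,1.]],float)
    # inverse radial
    xd=(u-c['cx'])/c['fx'];yd=(v-c['cy'])/c['fy'];x,y=xd,yd
    for _ in range(30):
        f=1+c['k1']*(x*x+y*y); x,y=xd/f,yd/f
    E=c['extrinsics'];R=E[:3,:3];t=E[:3,3]
    return -R.T@t, R.T@np.array([x,-y,-1.])
def onz(c,u,v,z):
    o,d=ray(c,u,v); return o+d*(z-o[2])/d[2]
def proj(c,p):
    q=c['extrinsics'][:3,:3]@np.array(p)+c['extrinsics'][:3,3]; x=q[0]/-q[2];y=-q[1]/-q[2]
    f=1+c['k1']*(x*x+y*y); return np.array([c['fx']*x*f+c['cx'],c['fy']*y*f+c['cy']])
def tri(c1,a,c2,b):
    o1,d1=ray(c1,*a);o2,d2=ray(c2,*b)
    s=np.linalg.lstsq(np.stack([d1,-d2],1),o2-o1,rcond=None)[0]
    p,q=o1+s[0]*d1,o2+s[1]*d2; return (p+q)/2,np.linalg.norm(p-q)
E
python3 - <<'E'
from h import *
from station import get_obs,ctrl
for n in('top','side'):
    c=cap(n); print(n,c['fx'],c['k1'],np.round(-c['extrinsics'][:3,:3].T@c['extrinsics'][:3,3],3))
print(get_obs(),ctrl.hold_point_z)
E
```

```text
pics
top 469.9702371052939 -0.13865537767320432 [ 0.422 -0.012  1.594]
side 461.0540674061384 -0.11755922446503923 [0.187 0.818 1.048]
{'time_s': 0.1, 'qpos': array([-1.39561236e+00,  3.00384545e-01,  1.52148130e+00, -3.15313261e-06,
        1.32071200e+00, -6.66185294e-02]), 'joint_vel': array([ 5.83516179e-04, -2.25109104e-03, -9.96566201e-04,  2.92285102e-05,
       -8.68295693e-04,  9.84996118e-05]), 'tau': array([ 1.90665487e-03, -5.32640326e+01, -3.53281689e+01,  7.09290965e-02,
        2.34555721e-02, -5.54957091e-05]), 'ee_pos': array([ 0.13164035, -0.53374743,  0.16877604]), 'eef_rot': array([-1.6343147 ,  1.56981112,  1.74908123]), 'force': array([0.33394763, 0.09318185, 0.3499457 ]), 'moment': array([-0.0037267 , -0.04792244,  0.01376416]), 'grip_width': 0.09403885684720432} 0.0188
```

View pics/top_last.png

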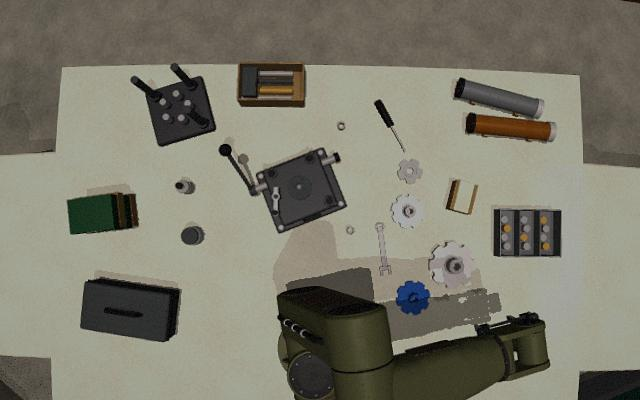

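View pics/side_last.png

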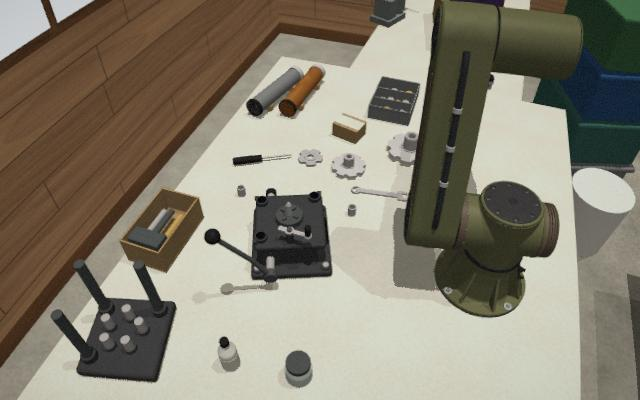

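The plate look-alikes in the top view are the white one at (407,210), the white larger one at (450,265) and the blue one at (413,297). The five-notched disc without a sleeve at (409,171) is the blank. The smaller non-blue one, (407,210), fits; I'll confirm it in a crop.

Run:
```python
from h import *
t=load('top');s=load('side')
a=cv2.resize(t['pixels'][150:320,360:490],None,fx=3,fy=3,interpolation=2)
b=cv2.resize(s['pixels'][120:190,290:430],None,fx=3,fy=3,interpolation=2)
im=np.zeros((510,800,3),np.uint8); im[:510,:390]=a; im[:210,392:800]=b[:,:408]
cv2.imwrite('pics/cropA.png',im[:,:,::-1])
a=cv2.resize(t['pixels'][135:245,210:360],None,fx=5,fy=5,interpolation=2);cv2.imwrite('pics/pressT.png',a[:,:,::-1])
a=cv2.resize(s['pixels'][180:290,200:350],None,fx=5,fy=5,interpolation=2);cv2.imwrite('pics/pressS.png',a[:,:,::-1])
for u,v in [(407,210),(450,265),(413,297),(409,171),(299,187)]: print(u,v,onz(t,u,v,0.02).round(3))
```

```text
407 210 [ 0.471 -0.304  0.02 ]
450 265 [ 0.288 -0.453  0.02 ]
413 297 [ 0.179 -0.329  0.02 ]
409 171 [ 0.603 -0.31   0.02 ]
299 187 [0.542 0.061 0.02 ]
```

View pics/cropA.png

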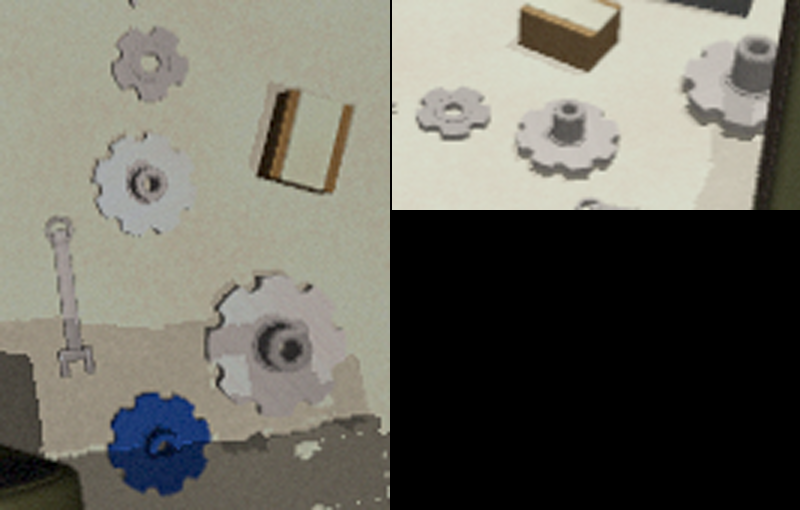

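View pics/pressT.png

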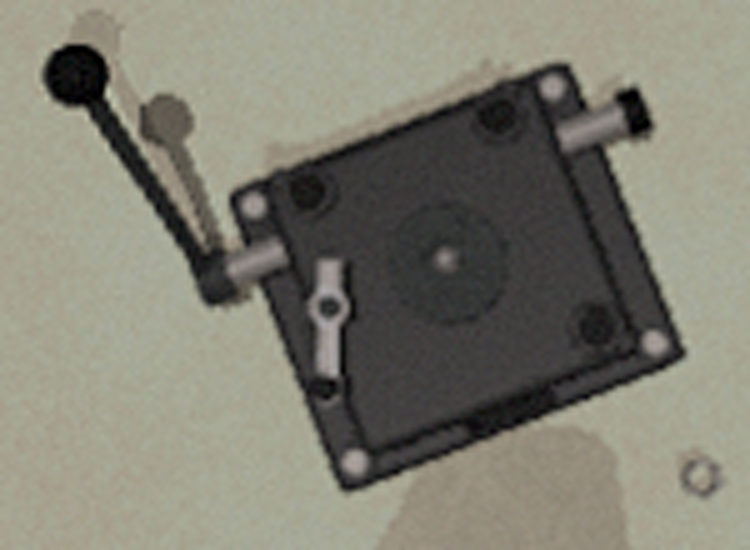

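View pics/pressS.png

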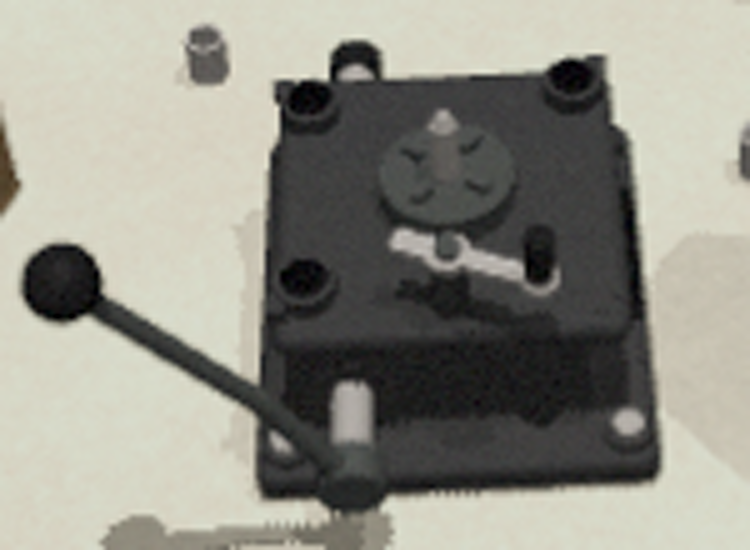

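The crop confirms the plate at (407,210): eight notches, a sleeve, smaller than the white one at (450,265). The press post is near (299,186), the latch pivot near (276,196) and the knob near (275,212). The hub teeth show in the side view. Measuring now.

Run:
```python
from h import *
t=load('top');s=load('side')
def T(x,y): return ((x+.5)/5-.5+210,(y+.5)/5-.5+135)
def S(x,y): return ((x+.5)/5-.5+200,(y+.5)/5-.5+180)
def wc(img,u,v,r,f):
    u0,v0=int(round(u)),int(round(v)); g=cv2.cvtColor(img,cv2.COLOR_RGB2GRAY).astype(float)[v0-r:v0+r+1,u0-r:u0+r+1]
    w=np.clip(f(g),0,None); Y,X=np.mgrid[-r:r+1,-r:r+1]; return (u0+(w*X).sum()/w.sum(),v0+(w*Y).sum()/w.sum())
pt=wc(t['pixels'],*T(445,258),3,lambda g:g-80)
print('post top',pt,'on z.17',onz(t,*pt,.170).round(4))
ps=S(443,116); print('tri',tri(t,pt,s,ps))
for n,a,b,z in [('pivot',(330,307),(449,243),.151),('knob',(326,386),(539,230),.183),('ball',(77,74),(62,281),.238)]:
    print(n,tri(t,T(*a),s,S(*b)),onz(t,*T(*a),z).round(4))
B=[onz(t,*wc(t['pixels'],*T(*p),3,lambda g:g-90),.03)[:2] for p in [(253,206),(553,88),(655,342),(355,461)]]
print('bolts',np.round(B,4))
B=np.array(B)
for i in range(4):
    d=B[(i+1)%4]-B[i]; print(np.linalg.norm(d),np.degrees(np.arctan2(d[1],d[0])))
print('mean',B.mean(0))
# sockets z .12
for p in [(308,192),(498,116),(596,325)]: print('sock',onz(t,*T(*p),.12).round(4))
# sleeve top/bore
h=cv2.resize(t['pixels'][190:230,385:430],None,fx=14,fy=14,interpolation=cv2.INTER_CUBIC);cv2.imwrite('pics/pl.png',h[:,:,::-1])
h=cv2.resize(s['pixels'][145:190,325:375],None,fx=12,fy=12,interpolation=cv2.INTER_CUBIC);cv2.imwrite('pics/pls.png',h[:,:,::-1])
```

```text
post top (np.float64(298.53846153846155), np.float64(186.28205128205127)) on z.17 [0.5323 0.0552 0.17  ]
tri (array([0.53183679, 0.05503537, 0.16936146]), np.float64(0.0011066101817652923))
pivot (array([0.50149473, 0.12543245, 0.15648833]), np.float64(0.0014626506212575751)) [0.5025 0.1262 0.151 ]
knob (array([0.45265018, 0.12422118, 0.18395573]), np.float64(0.0008059574353307808)) [0.4531 0.1244 0.183 ]
ball (array([0.63080177, 0.26957311, 0.23937579]), np.float64(0.00143210234201897)) [0.6317 0.2702 0.238 ]
bolts [[ 0.5767  0.1909]
 [ 0.6599 -0.0078]
 [ 0.4898 -0.0793]
 [ 0.4064  0.1191]]
0.21541524404399448 -67.27112911532338
0.18457153908066157 -157.18917840084197
0.21523285046431573 112.78132702660731
0.1847689423408618 22.867321316608695
mean [0.53320135 0.05573104]
sock [0.5767 0.1449 0.12  ]
sock [0.6271 0.0258 0.12  ]
sock [ 0.496  -0.0384  0.12  ]
```

View pics/pl.png

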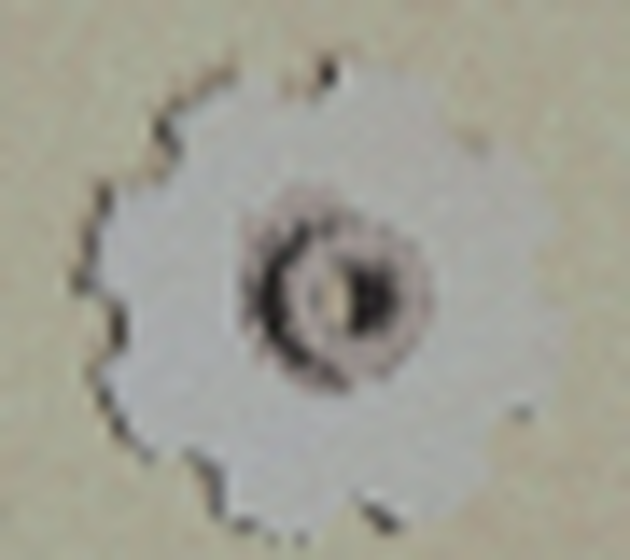

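View pics/pls.png

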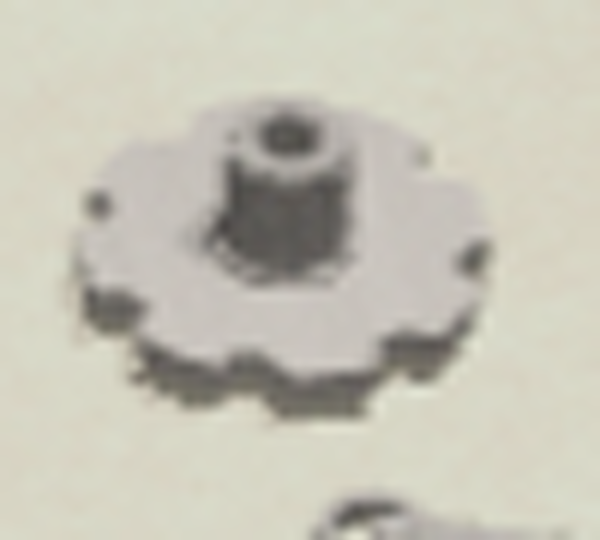

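```bash
cat >> h.py <<'E'
from scipy.spatial.transform import Rotation as Rn
def pose(o): return np.array(o['ee_pos']),Rn.from_euler('xyz',o['eef_rot']).as_matrix()
def st():
    from station import get_obs
    o=get_obs(); p,R=pose(o)
    print('t',round(o['time_s'],2),'p',p.round(4),'x',R[:,0].round(3),'yaw_jaw',np.degrees(np.arctan2(R[1,1],R[0,1])).round(2),'F',np.round(o['force'],1),'M',np.round(o['moment'],2),'w',round(o['grip_width'],4),'q',np.round(o['qpos'],2)); return p,R
def go(tp,yaw=None):
    p,R=st(); print('tool shift',(R.T@(np.array(tp)-p)).round(4))
    if yaw is not None:
        a=np.radians(yaw); y=np.array([np.cos(a),np.sin(a),0]);x=np.array([0,0,-1.]);T=np.stack([x,y,np.cross(x,y)],1)
        print('rotvec deg',np.degrees(Rn.from_matrix(R.T@T).as_rotvec()).round(2)); print('rel after turn first',(T.T@(np.array(tp)-p)).round(4))
E
python3 - <<'E'
from h import *
t=load('top');s=load('side')
a=(410.1,210.8);b=(348.6,155.8)
print(tri(t,a,s,b),onz(t,*a,.054),onz(s,*b,.054))
# disc outline
hsv=t['pixels'][190:232,385:432].astype(int)
sat=hsv.max(2)-hsv.min(2); bl=hsv[:,:,2]-hsv[:,:,0]
m=((bl>-6)).astype(np.uint8); m=cv2.morphologyEx(m,cv2.MORPH_CLOSE,np.ones((5,5)))
c=max(cv2.findContours(m,0,1)[0],key=cv2.contourArea); (u,v),r=cv2.minEnclosingCircle(c); print(cv2.contourArea(c),u+385,v+190,r,onz(t,u+385,v+190,.014), 'px r expected',.058*470/1.576)
st()
E
```

```text
(array([ 0.46694874, -0.30764692,  0.05541986]), np.float64(0.000939296252762036)) [ 0.46744442 -0.30779659  0.054     ] [ 0.46689687 -0.30938849  0.054     ]
768.5 407.4685535430908 211.3427677154541 16.959463119506836 [ 0.46664801 -0.30653511  0.014     ] px r expected 17.29695431472081
t 0.1 p [ 0.1316 -0.5337  0.1688] x [-0.     0.001 -1.   ] yaw_jaw -76.15 F [0.3 0.1 0.3] M [-0.   -0.05  0.01] w 0.094 q [-1.4   0.3   1.52 -0.    1.32 -0.07]
```

Request:
step_arm:
  motion:
    - [[0,0,0,-9.2,0,0],[0,0,0,-9.2,0,0],[0,0,0,-9.2,0,0],[0,0,0,-9.2,0,0],[0,0,0,-9.2,0,0]]
  fingers: 0.094
  squeeze: 40

```text
time_s: 0.72
ee_pos: [0.1317, -0.5338, 0.1689]
eef_rot: [-2.462, 1.57, 1.73]
force: [-0.3, -0.5, -0.5]
grip_width: 0.094
```

Request:
step_arm:
  motion:
    - [[0,0.0178,-0.0363,0,0,0],[0,0.0178,-0.0363,0,0,0],[0,0.0178,-0.0363,0,0,0],[0,0.0178,-0.0363,0,0,0],[0,0.0178,-0.0363,0,0,0],[0,0.0178,-0.0363,0,0,0],[0,0.0178,-0.0363,0,0,0],[0,0.0178,-0.0363,0,0,0],[0,0.0178,-0.0363,0,0,0],[0,0.0178,-0.0363,0,0,0],[0,0,0,0,0,0],[0,0,0,0,0,0]]

```text
time_s: 2.22
ee_pos: [0.4674, -0.3096, 0.1689]
eef_rot: [-1.46, 1.57, 2.727]
force: [-0.5, 0.1, -0.7]
grip_width: 0.0939
```

```bash
python3 -c "
from h import *
go([.467,-.3078,.021],-30)"
```

```text
t 2.23 p [ 0.4674 -0.3096  0.1689] x [-0.001  0.    -1.   ] yaw_jaw -30.14 F [-0.5  0.1 -0.7] M [-0.05 -0.11 -0.01] w 0.0939 q [-0.65  0.32  1.49 -0.    1.33 -0.12]
tool shift [ 0.1479 -0.0012 -0.0014]
rotvec deg [-0.14  0.    0.04]
rel after turn first [ 0.1479 -0.0013 -0.0014]
```

Request:
step_arm:
  motion:
    - [[0.03,-0.0012,-0.0014,0,0,0],[0.03,0,0,0,0,0],[0.03,0,0,0,0,0],[0.025,0,0,0,0,0],[0.015,0,0,0,0,0],[0.01,0,0,0,0,0],[0.006,0,0,0,0,0],[0,0,0,0,0,0],[0,0,0,0,0,0]]

```text
time_s: 3.35
ee_pos: [0.4679, -0.3079, 0.0238]
eef_rot: [1.438, 1.57, -0.659]
force: [0.8, 0.3, -0.0]
grip_width: 0.094
```

```bash
python3 -c "
from h import *
go([.467,-.3078,.022],-30)
cap('side');s=load('side');cv2.imwrite('pics/s2.png',cv2.resize(s['pixels'][110:210,280:430],None,fx=5,fy=5,interpolation=2)[:,:,::-1])"
```

```text
t 3.35 p [ 0.4679 -0.3079  0.0238] x [ 0.001 -0.001 -1.   ] yaw_jaw -30.14 F [ 0.8  0.3 -0. ] M [-0.08 -0.1   0.01] w 0.094 q [-0.65  0.48  1.63 -0.    1.03 -0.12]
tool shift [ 0.0018 -0.0008  0.0004]
rotvec deg [-0.14  0.01 -0.06]
rel after turn first [ 0.0018 -0.0008  0.0004]
```

View pics/s2.png

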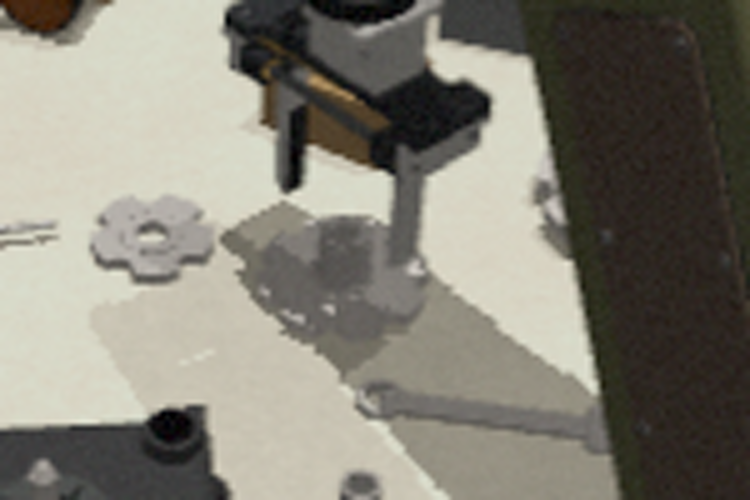

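The open fingers straddle the sleeve, whose centre is near (344,250) in the crop. Closing.

Request:
step_arm:
  motion:
    - [[0,0,0,0,0,0],[0,0,0,0,0,0],[0,0,0,0,0,0],[0,0,0,0,0,0],[0,0,0,0,0,0],[0,0,0,0,0,0]]
  fingers: 0.02
  squeeze: 40

```text
time_s: 4.15
ee_pos: [0.4676, -0.3076, 0.0232]
eef_rot: [-1.833, 1.571, 2.354]
force: [0.2, -1.1, 0.4]
grip_width: 0.0374
```

```bash
python3 -c "
from h import *
st()"
```

```text
t 4.15 p [ 0.4676 -0.3076  0.0232] x [-0.  0. -1.] yaw_jaw -30.15 F [ 0.2 -1.1  0.4] M [-0.03 -0.1   0.02] w 0.0374 q [-0.65  0.48  1.63  0.    1.03 -0.12]
```

Request:
step_arm:
  motion:
    - [[-0.005,0,0,0,0,0],[-0.015,0,0,0,0,0],[-0.03,0,0,0,0,0],[-0.04,0,0,0,0,0],[-0.04,0,0,0,0,0],[-0.04,0,0,0,0,0],[-0.025,0,0,0,0,0],[-0.01,0,0,0,0,0],[0,0,0,0,0,0],[0,0,0,0,0,0]]

```text
time_s: 5.4
ee_pos: [0.4673, -0.3074, 0.2272]
eef_rot: [-1.712, 1.569, 2.474]
force: [-0.7, 0.1, 0.2]
grip_width: 0.0199
```

```bash
python3 -c "
from h import *
go([.532,.0552,.228],-30)
cap('side');cap('top');s=load('side');t=load('top')
print(proj(s,[.467,-.308,.25]),proj(t,[.467,-.308,.25]))
cv2.imwrite('pics/s3.png',np.hstack([cv2.resize(s['pixels'][50:150,290:390],None,fx=4,fy=4,interpolation=2),cv2.resize(t['pixels'][160:260,370:470],None,fx=4,fy=4,interpolation=2)])[:,:,::-1])"
```

```text
t 5.4 p [ 0.4673 -0.3074  0.2272] x [-0.001  0.001 -1.   ] yaw_jaw -30.15 F [-0.7  0.1  0.2] M [-0.09 -0.04  0.  ] w 0.0199 q [-0.65  0.29  1.41  0.    1.45 -0.12]
tool shift [-0.0005 -0.1261 -0.3461]
rotvec deg [-0.15 -0.01  0.1 ]
rel after turn first [-0.0008 -0.1252 -0.3464]
[351.5076388  106.62543181] [423.14129553 209.15258166]
```

View pics/s3.png

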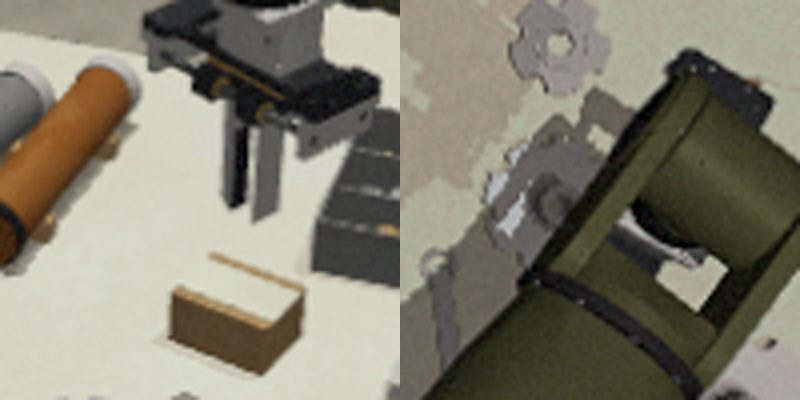

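The grasp closed on nothing because the fingers had not arrived yet; the plate still lies on the table with its sleeve near (408,209) in the top view. I'll check where it is now and regrasp.

```bash
python3 -c "
from h import *
s=load('side');t=load('top')
cv2.imwrite('pics/s4.png',np.hstack([cv2.resize(s['pixels'][145:190,325:375],(400,360),interpolation=2),cv2.resize(t['pixels'][190:230,385:425],(400,400),interpolation=2)[:360]])[:,:,::-1])"
```

```text
(no output)
```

View pics/s4.png

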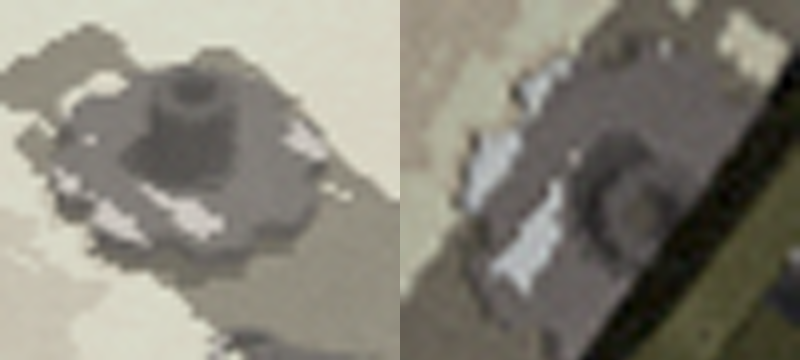

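Request:
step_arm:
  motion:
    - [[0.02,0,0,0,0,0],[0.03,0,0,0,0,0],[0.03,0,0,0,0,0],[0.02,0,0,0,0,0],[0.01,0,0,0,0,0],[0.005,0,0,0,0,0],[0.0,0,0,0,0,0]]
  fingers: 0.075

```text
time_s: 6.38
ee_pos: [0.4677, -0.3078, 0.1135]
eef_rot: [1.449, 1.571, -0.648]
force: [0.4, 0.4, -0.1]
grip_width: 0.0747
```

Request:
step_arm:
  motion:
    - [[0.02,0,0,0,0,0],[0.03,0,0,0,0,0],[0.02,0,0,0,0,0],[0.012,0,0,0,0,0],[0.006,0,0,0,0,0],[0.002,0,0,0,0,0],[0.0,0,0,0,0,0]]

```text
time_s: 7.25
ee_pos: [0.4678, -0.3078, 0.0238]
eef_rot: [1.461, 1.57, -0.636]
force: [-0.4, 0.5, 0.5]
grip_width: 0.0749
```

Request:
step_arm:
  motion:
    - [[0,0,0,0,0,0],[0,0,0,0,0,0],[0,0,0,0,0,0],[0,0,0,0,0,0],[0,0,0,0,0,0],[0,0,0,0,0,0],[0,0,0,0,0,0],[0,0,0,0,0,0]]
  fingers: 0.02
  squeeze: 40

```text
time_s: 8.25
ee_pos: [0.4676, -0.3077, 0.0232]
eef_rot: [-2.861, 1.571, 1.325]
force: [-0.9, -0.5, -1.0]
grip_width: 0.0197
```

```bash
python3 -c "
from h import *
st()"
```

```text
t 8.25 p [ 0.4676 -0.3077  0.0232] x [ 0.  0. -1.] yaw_jaw -30.15 F [-0.9 -0.5 -1. ] M [-0.06 -0.06  0.02] w 0.0197 q [-0.65  0.48  1.63  0.    1.03 -0.12]
```

Width 0.0197 means the sleeve isn't between the fingers. Looking again.

```bash
python3 -c "
from h import *
cap('side');cap('top');s=load('side');t=load('top')
for z in (0.022,.042): print(z,proj(s,[.4676,-.3077,z]),proj(t,[.4676,-.3077,z]))
cv2.imwrite('pics/s5.png',np.hstack([cv2.resize(s['pixels'][110:200,300:400],None,fx=4,fy=4,interpolation=2),cv2.resize(t['pixels'][150:240,360:460],None,fx=4,fy=4,interpolation=2)])[:,:,::-1])"
```

```text
0.022 [347.79758201 163.32948925] [408.25614265 211.00509819]
0.042 [348.08008821 158.81690297] [409.38203771 210.84825869]
```

View pics/s5.png

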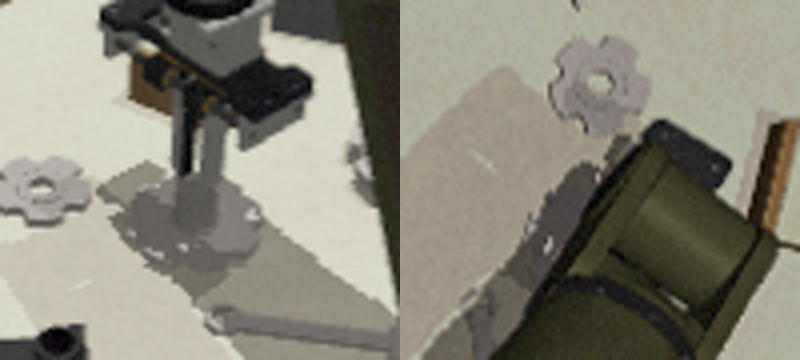

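```bash
python3 -c "
from h import *
s=load('side')
p=np.clip(s['pixels'][125:185,320:380].astype(float)*1.5,0,255).astype(np.uint8)
cv2.imwrite('pics/s6.png',cv2.resize(p,None,fx=10,fy=10,interpolation=2)[:,:,::-1])
a=np.radians(-30.15)
for w in(-.01,.01):
  for z in (.023,.1): print(w,z,(proj(s,[.4676+w*np.cos(a),-.3077+w*np.sin(a),z])-[320,125])*10)
"
```

```text
-0.01 0.023 [298.77585403 396.17675057]
-0.01 0.1 [310.69625896 217.59491052]
0.01 0.023 [257.59716914 366.04596472]
0.01 0.1 [267.93817706 187.6969165 ]
```

View pics/s6.png

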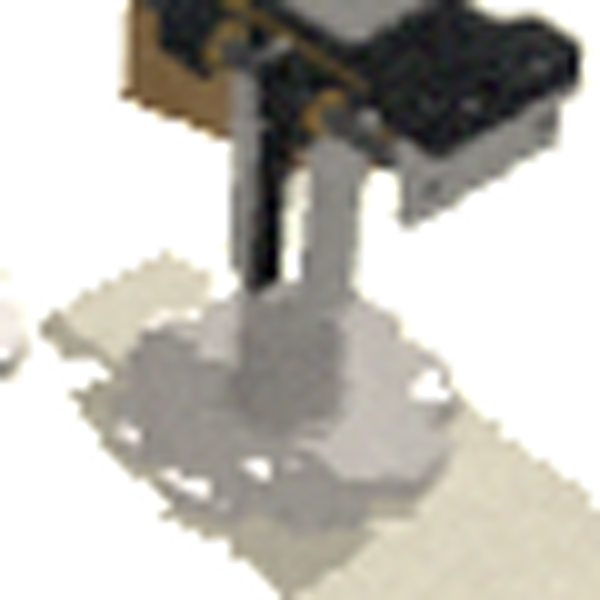

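```bash
python3 -c "
from h import *
s=load('side')
a=np.radians(-30.15);y=np.array([np.cos(a),np.sin(a),0]);zt=np.array([-.5,-.866,0])
c=np.array([.4676,-.3077,0])
for w in(.0197,.036):
  for sg in(-1,1):
    for k in(-.008,.008):
      print(w,sg,k,[((proj(s,c+sg*w/2*y+k*zt+[0,0,z])-[320,125])*10).round() for z in(.023,.06,.09)])
"
```

```text
0.0197 -1 -0.008 [array([281., 406.]), array([286., 322.]), array([291., 252.])]
0.0197 -1 0.008 [array([316., 386.]), array([322., 301.]), array([327., 231.])]
0.0197 1 -0.008 [array([241., 377.]), array([245., 292.]), array([249., 222.])]
0.0197 1 0.008 [array([275., 356.]), array([280., 272.]), array([285., 202.])]
0.036 -1 -0.008 [array([298., 419.]), array([304., 335.]), array([308., 264.])]
0.036 -1 0.008 [array([333., 398.]), array([339., 314.]), array([344., 243.])]
0.036 1 -0.008 [array([224., 364.]), array([228., 280.]), array([232., 210.])]
0.036 1 0.008 [array([259., 344.]), array([263., 260.]), array([267., 190.])]
```

```bash
python3 -c "
from h import *
s=load('side')
a=np.radians(-30.15);y=np.array([np.cos(a),np.sin(a),0]);zt=np.array([-.5,-.866,0])
c=np.array([.4679,-.3079,0])
for w in(.047,.0595):
  for sg in(-1,1):
    for k in(-.008,.008):
      print(w,sg,k,[((proj(s,c+sg*w*y+k*zt+[0,0,z])-[280,110])*5).round() for z in(.0238,.06,.1)])
p=np.clip(s['pixels'][140:180,325:375].astype(float)*2.2-60,0,255).astype(np.uint8)
cv2.imwrite('pics/s7.png',cv2.resize(p,None,fx=14,fy=14,interpolation=0)[:,:,::-1])
"
```

```text
0.047 -1 -0.008 [array([379., 306.]), array([383., 264.]), array([386., 217.])]
0.047 -1 0.008 [array([397., 295.]), array([400., 254.]), array([404., 206.])]
0.047 1 -0.008 [array([282., 235.]), array([284., 193.]), array([286., 146.])]
0.047 1 0.008 [array([300., 225.]), array([302., 183.]), array([304., 137.])]
0.0595 -1 -0.008 [array([393., 316.]), array([396., 274.]), array([400., 227.])]
0.0595 -1 0.008 [array([410., 305.]), array([414., 263.]), array([418., 216.])]
0.0595 1 -0.008 [array([270., 225.]), array([271., 184.]), array([273., 137.])]
0.0595 1 0.008 [array([287., 216.]), array([289., 174.]), array([291., 128.])]
```

View pics/s7.png

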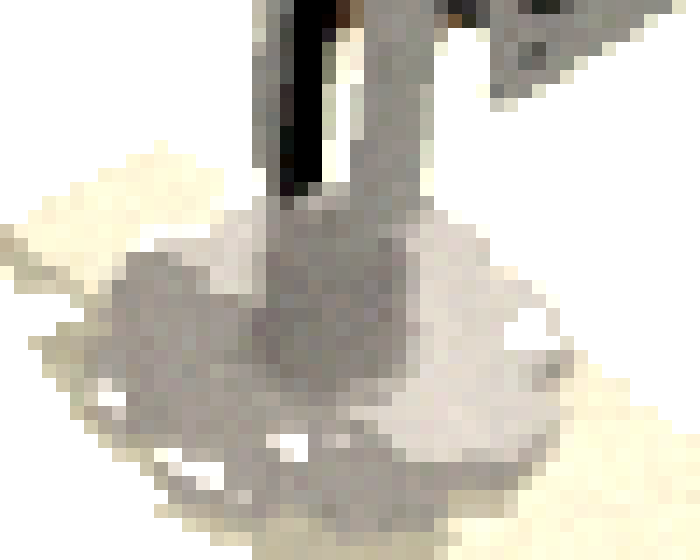

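```bash
python3 -c "
from h import *
from station import ctrl
print([x for x in dir(ctrl) if x[0]!='_'])
s=load('side');t=load('top')
print(proj(t,[.1316,-.5337,.169]),proj(t,[.1316,-.5337,.205]))
im=cv2.imread('pics/pressT.png')
"; ls pics
```

```text
['MotionError', 'hold_point_z']
[487.69451643 320.12588446] [491.84662284 322.51074846]
cropA.png
pl.png
pls.png
pressS.png
pressT.png
s2.png
s3.png
s4.png
s5.png
s6.png
s7.png
side_last.png
top_last.png
```

In the earlier picture the open fingertips appear at the pixels of z≈0.06 rather than the reported 0.024 (left tip at (338,148) against 156 predicted). So the fingers closed above the sleeve, and the reported TCP appears about 36 mm too low. I'll open and creep down, watching force and picture.

Request:
step_arm:
  motion:
    - [[0,0,0,0,0,0],[0,0,0,0,0,0],[0,0,0,0,0,0],[0,0,0,0,0,0],[0,0,0,0,0,0],[0,0,0,0,0,0],[0,0,0,0,0,0]]
  fingers: 0.08

```text
time_s: 9.22
ee_pos: [0.4676, -0.3076, 0.0232]
eef_rot: [-2.414, 1.571, 1.773]
force: [-1.0, -0.2, 1.0]
grip_width: 0.0794
```

Request:
step_arm:
  motion:
    - [[0.002,0,0,0,0,0],[0.002,0,0,0,0,0],[0.001,0,0,0,0,0],[0,0,0,0,0,0]]

```text
time_s: 9.72
ee_pos: [0.4675, -0.3076, 0.0181]
eef_rot: [-1.654, 1.571, 2.532]
force: [-0.4, 0.6, -0.1]
grip_width: 0.0799
```

```bash
python3 -c "
from h import *
p,R=st()
cap('side');s=load('side')
y=R[:,1];zt=R[:,2]
im=cv2.resize(s['pixels'][120:180,310:390],None,fx=10,fy=10,interpolation=0)
for sg in(-1,1):
  for k in(-.008,.008):
    for dz,col in((0,(255,0,0)),(.036,(0,255,0))):
      q=(proj(s,p+sg*.04*y+k*zt+[0,0,dz])-[310,120]+.5)*10
      cv2.circle(im,tuple(int(a) for a in q),4,col,-1)
cv2.imwrite('pics/s8.png',im[:,:,::-1])
"
```

```text
t 9.72 p [ 0.4675 -0.3076  0.0181] x [-0.  0. -1.] yaw_jaw -30.14 F [-0.4  0.6 -0.1] M [-0.02 -0.09  0.01] w 0.0799 q [-0.65  0.49  1.64 -0.    1.02 -0.12]
```

View pics/s8.png

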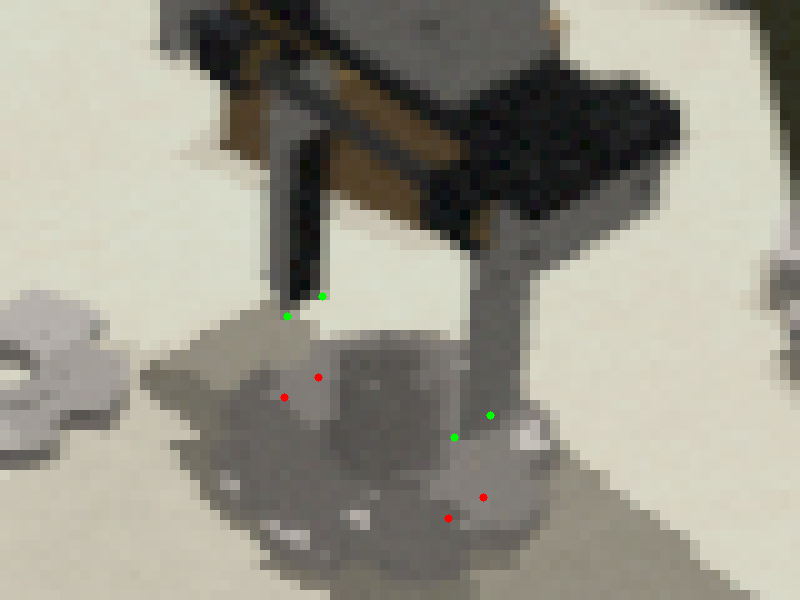

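Request:
step_arm:
  motion:
    - [[0.001,0,0,0,0,0],[0.001,0,0,0,0,0],[0.001,0,0,0,0,0],[0.001,0,0,0,0,0],[0,0,0,0,0,0]]

```text
time_s: 10.4
ee_pos: [0.4675, -0.3076, 0.0141]
eef_rot: [-1.574, 1.571, 2.612]
force: [0.0, 0.0, -0.4]
grip_width: 0.0799
```

Request:
step_arm:
  motion:
    - [[0.002,0,0,0,0,0],[0.002,0,0,0,0,0],[0.002,0,0,0,0,0],[0.002,0,0,0,0,0],[0.002,0,0,0,0,0],[0,0,0,0,0,0]]

```text
time_s: 11.15
ee_pos: [0.4675, -0.3076, 0.0041]
eef_rot: [-1.762, 1.571, 2.424]
force: [-0.0, 0.3, -0.3]
grip_width: 0.0799
```

```bash
cat > v.py <<'E'
from h import *
import sys
p,R=st()
cap('side');s=load('side')
y=R[:,1];zt=R[:,2]
im=cv2.resize(s['pixels'][120:180,310:390],None,fx=10,fy=10,interpolation=0)
for sg in(-1,1):
  for k in(-.008,.008):
    for dz,col in((0,(255,0,0)),(.036,(0,255,0))):
      q=(proj(s,p+sg*.04*y+k*zt+[0,0,dz])-[310,120]+.5)*10
      cv2.circle(im,tuple(int(a) for a in q),4,col,-1)
cv2.imwrite('pics/'+sys.argv[1],im[:,:,::-1])
E
python3 v.py s9.png
```

```text
t 11.15 p [ 0.4675 -0.3076  0.0041] x [-0.  0. -1.] yaw_jaw -30.15 F [-0.   0.3 -0.3] M [ 0.    0.   -0.02] w 0.0799 q [-0.65  0.51  1.64  0.    0.99 -0.12]
```

View pics/s9.png

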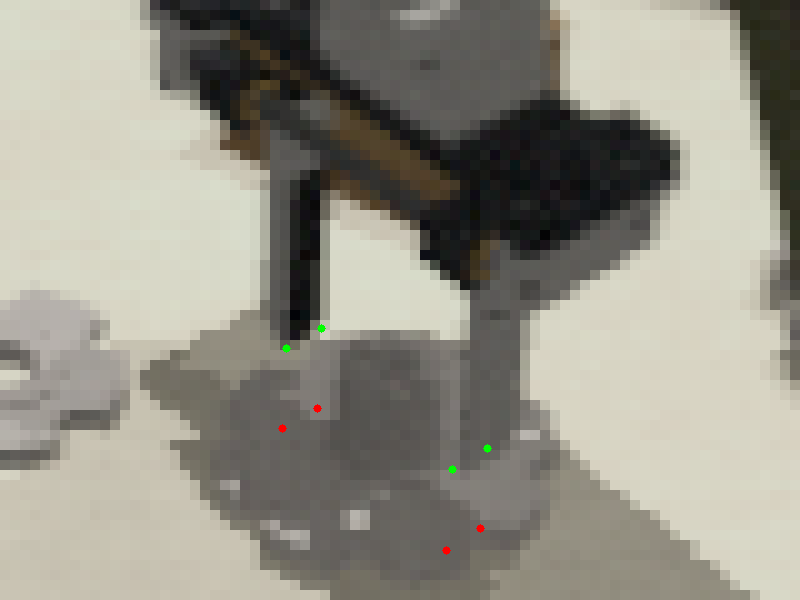

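The picture follows the +36 mm offset with no contact force even with the reported TCP below the disc top, so the true tip is ≈36 mm above the reported TCP. Descending to true tip ≈24 mm.

Request:
step_arm:
  motion:
    - [[0.003,0,0,0,0,0],[0.003,0,0,0,0,0],[0.003,0,0,0,0,0],[0.002,0,0,0,0,0],[0.002,0,0,0,0,0],[0.002,0,0,0,0,0],[0,0,0,0,0,0]]

```text
time_s: 12.08
ee_pos: [0.4675, -0.3076, -0.0109]
eef_rot: [-1.847, 1.571, 2.339]
force: [-0.5, 0.1, 0.5]
grip_width: 0.08
```

```bash
python3 v.py s10.png
```

```text
t 12.07 p [ 0.4675 -0.3076 -0.0109] x [-0.  0. -1.] yaw_jaw -30.15 F [-0.5  0.1  0.5] M [-0.03 -0.08  0.03] w 0.08 q [-0.65  0.53  1.65  0.    0.96 -0.12]
```

View pics/s10.png

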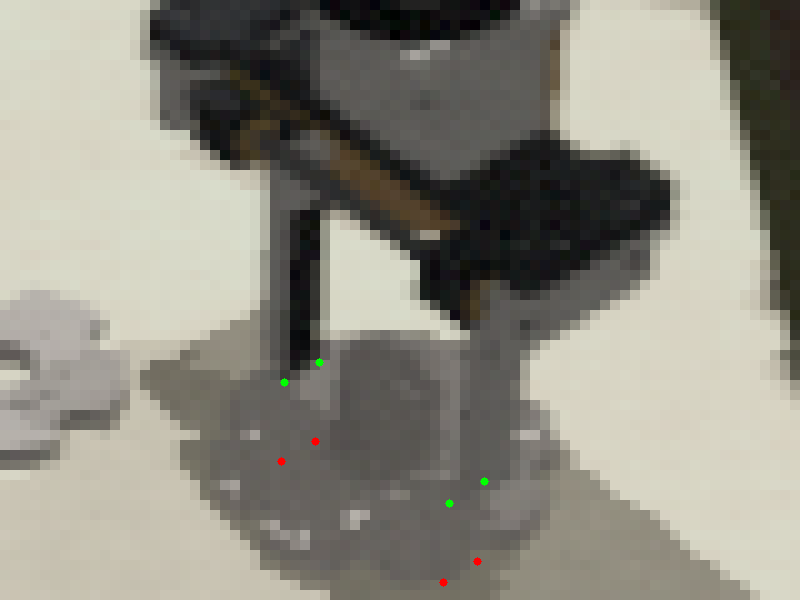

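Tips are now ≈25 mm up, straddling the sleeve (left tip at (339,157), right tip at (358,168)). Closing.

Request:
step_arm:
  motion:
    - [[0,0,0,0,0,0],[0,0,0,0,0,0],[0,0,0,0,0,0],[0,0,0,0,0,0],[0,0,0,0,0,0],[0,0,0,0,0,0],[0,0,0,0,0,0],[0,0,0,0,0,0]]
  fingers: 0.02
  squeeze: 40

```text
time_s: 13.12
ee_pos: [0.4676, -0.3077, -0.0107]
eef_rot: [-1.732, 1.571, 2.455]
force: [-1.0, 0.2, 0.9]
grip_width: 0.0349
```

```bash
python3 v.py s11.png
```

```text
t 13.12 p [ 0.4676 -0.3077 -0.0107] x [-0.  0. -1.] yaw_jaw -30.14 F [-1.   0.2  0.9] M [0.06 0.01 0.01] w 0.0349 q [-0.65  0.53  1.65  0.    0.96 -0.12]
```

Request:
step_arm:
  motion:
    - [[-0.005,0,0,0,0,0],[-0.015,0,0,0,0,0],[-0.025,0,0,0,0,0],[-0.035,0,0,0,0,0],[-0.035,0,0,0,0,0],[-0.035,0,0,0,0,0],[-0.025,0,0,0,0,0],[-0.015,0,0,0,0,0],[-0.005,0,0,0,0,0],[0,0,0,0,0,0]]

```text
time_s: 14.42
ee_pos: [0.4674, -0.3075, 0.1837]
eef_rot: [-1.657, 1.57, 2.53]
force: [-0.4, -0.1, -5.8]
grip_width: 0.0347
```

```bash
python3 -c "
from h import *
go([.532,.0552,.184],-30)
cap('side');s=load('side')
cv2.imwrite('pics/s12.png',cv2.resize(s['pixels'][70:170,300:420],None,fx=6,fy=6,interpolation=2)[:,:,::-1])"
```

```text
t 14.43 p [ 0.4674 -0.3075  0.1837] x [-0.001  0.    -1.   ] yaw_jaw -30.15 F [-0.4 -0.1 -5.8] M [-0.03 -0.01  0.03] w 0.0347 q [-0.65  0.31  1.47 -0.    1.36 -0.12]
tool shift [-1.000e-04 -1.263e-01 -3.461e-01]
rotvec deg [-0.15 -0.    0.05]
rel after turn first [-3.000e-04 -1.254e-01 -3.464e-01]
```

View pics/s12.png

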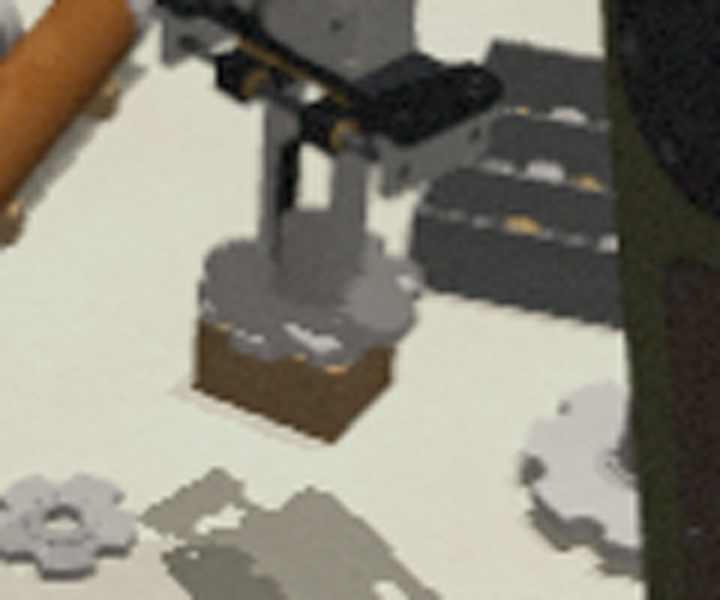

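Plate is held (5.8 N ≈ 0.59 kg). Carrying it over the post.

Request:
step_arm:
  motion:
    - [[0,-0.006,-0.017,0,0,0],[0,-0.0126,-0.0346,0,0,0],[0,-0.0126,-0.0346,0,0,0],[0,-0.0126,-0.0346,0,0,0],[0,-0.0126,-0.0346,0,0,0],[0,-0.0126,-0.0346,0,0,0],[0,-0.0126,-0.0346,0,0,0],[0,-0.0126,-0.0346,0,0,0],[0,-0.0126,-0.0346,0,0,0],[0,-0.0126,-0.0346,0,0,0],[0,-0.0068,-0.0177,0,0,0],[0,0,0,0,0,0]]

```text
time_s: 15.98
ee_pos: [0.532, 0.0561, 0.1838]
eef_rot: [-0.994, 1.57, -3.089]
force: [-0.5, -0.8, -6.4]
grip_width: 0.0351
```

Request:
step_arm:
  motion:
    - [[0,0,0,0,0,0],[0,0,0,0,0,0]]

```text
time_s: 16.23
ee_pos: [0.5322, 0.0541, 0.1842]
eef_rot: [0.124, 1.571, -1.974]
force: [0.1, -0.1, -5.9]
grip_width: 0.0349
```

```bash
python3 -c "
from h import *
go([.532,.0552,.184],-30)
cap('side');s=load('side');cap('top');t=load('top')
cv2.imwrite('pics/s13.png',cv2.resize(s['pixels'][130:250,220:360],None,fx=5,fy=5,interpolation=2)[:,:,::-1])
cv2.imwrite('pics/t13.png',cv2.resize(t['pixels'][130:250,220:360],None,fx=5,fy=5,interpolation=2)[:,:,::-1])"
```

```text
t 16.23 p [0.5322 0.0541 0.1842] x [-0. -0. -1.] yaw_jaw -30.21 F [ 0.1 -0.1 -5.9] M [-0.05 -0.06  0.  ] w 0.0349 q [ 0.03  0.25  1.54 -0.    1.34  0.56]
tool shift [ 0.0002 -0.0007 -0.0008]
rotvec deg [-0.21  0.01 -0.  ]
rel after turn first [ 0.0002 -0.0007 -0.0008]
```

View pics/s13.png

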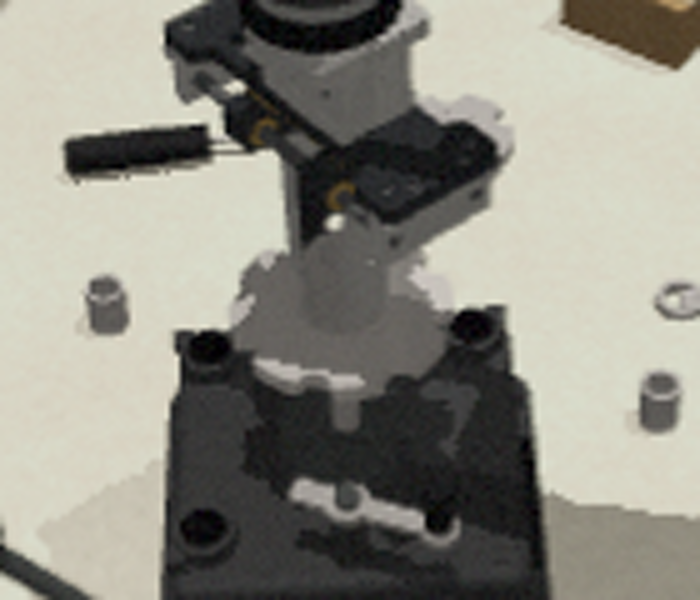

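View pics/t13.png

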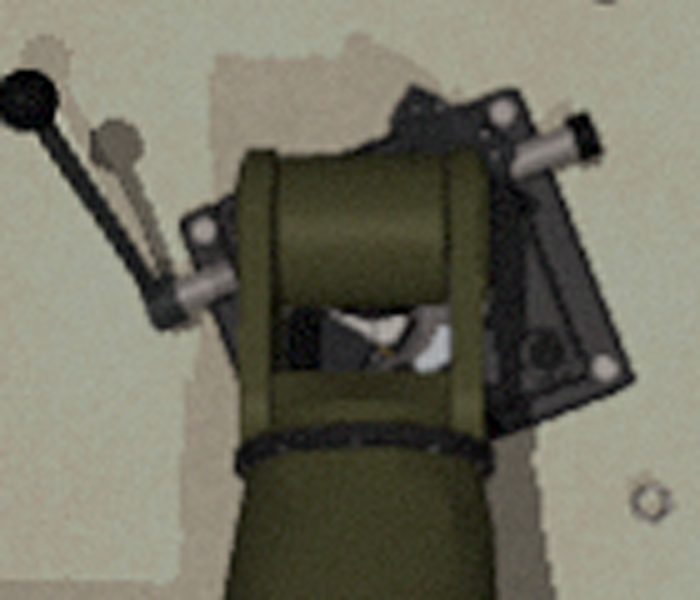

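```bash
cat > ov.py <<'E'
from h import *
import sys
def ov(cx,cy,z0,out,u0=250,v0=160,w=80,h=70,f=10):
    s=load('side'); im=cv2.resize(s['pixels'][v0:v0+h,u0:u0+w],None,fx=f,fy=f,interpolation=2)
    for r,z,col in((.058,.018,(255,0,0)),(.018,.054,(0,255,0)),(.0085,.054,(0,255,0)),(.018,.018,(255,255,0)),(.058,.008,(255,0,255))):
        P=[(proj(s,[cx+r*np.cos(a),cy+r*np.sin(a),z0+z])-[u0,v0]+.5)*f for a in np.linspace(0,6.283,90)]
        cv2.polylines(im,[np.array(P).round().astype(np.int32)],True,col,1)
    P=(proj(s,[.532,.0552,.170])-[u0,v0]+.5)*f; cv2.circle(im,tuple(int(a) for a in P),3,(0,255,255),-1)
    P=(proj(s,[.532,.0552,.125])-[u0,v0]+.5)*f; cv2.circle(im,tuple(int(a) for a in P),3,(0,255,255),-1)
    cv2.imwrite('pics/'+out,im[:,:,::-1])
a=sys.argv; ov(float(a[1]),float(a[2]),float(a[3]),a[4])
E
python3 ov.py .5322 .0541 .1949 o1.png
```

```text
(no output)
```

View pics/o1.png

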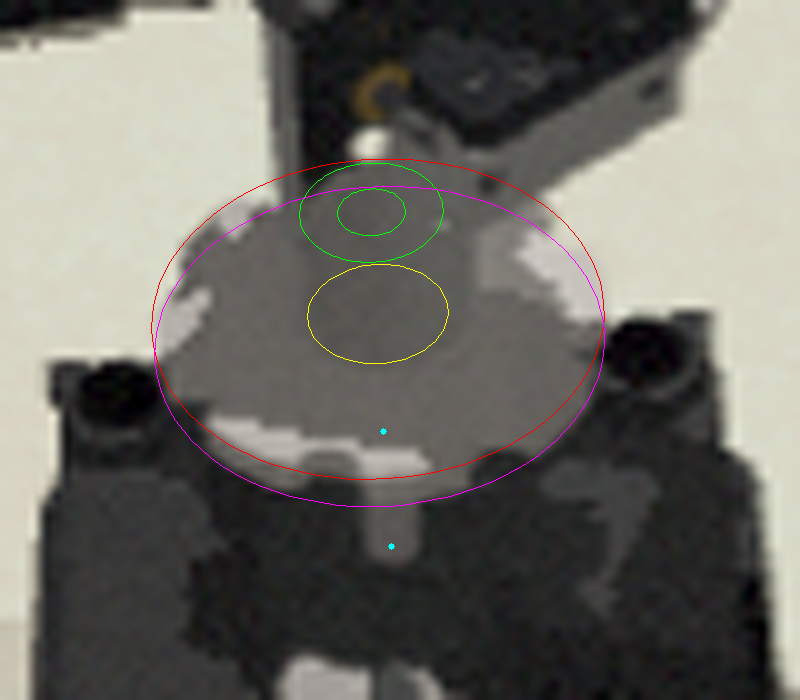

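```bash
sed -i "s/im=cv2.resize(s\['pixels'\]/im=cv2.resize(np.clip(s['pixels'].astype(float)*2-70,0,255).astype(np.uint8)/" ov.py; sed -i 's/interpolation=2)/interpolation=0)/' ov.py; python3 ov.py .5322 .0541 .1949 o2.png
```

```text
(no output)
```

View pics/o2.png

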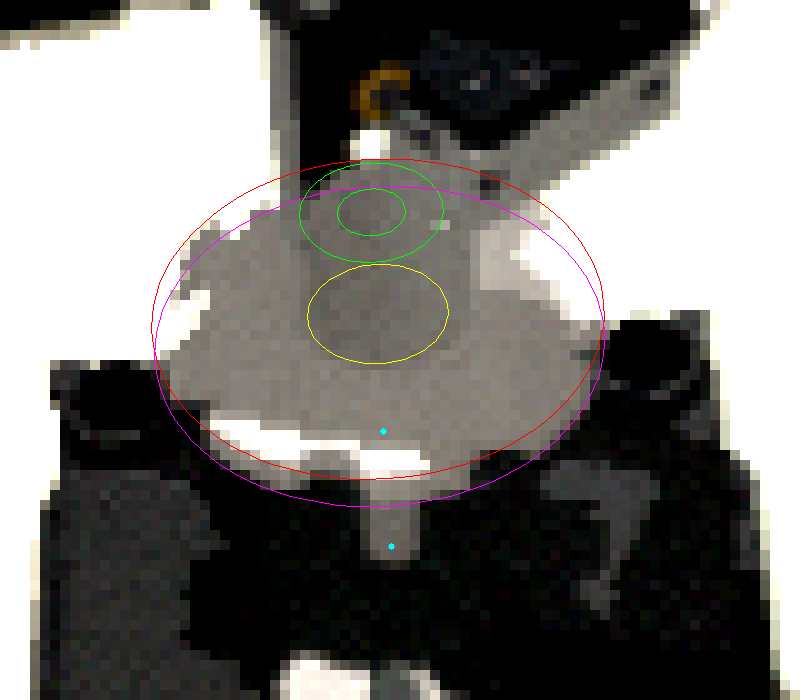

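The outline fits within about 1 px; the bore is centred near (287,180) and the post tip at (288,203). Aligning, then lowering slowly.

Request:
step_arm:
  motion:
    - [[0,-0.0007,-0.0008,0,0,0],[0.006,0,0,0,0,0],[0.006,0,0,0,0,0],[0.004,0,0,0,0,0],[0.002,0,0,0,0,0],[0.001,0,0,0,0,0],[0,0,0,0,0,0]]

```text
time_s: 17.2
ee_pos: [0.5321, 0.056, 0.1653]
eef_rot: [2.132, 1.571, 0.036]
force: [-0.8, -0.7, -5.9]
grip_width: 0.0347
```

Request:
step_arm:
  motion:
    - [[0.002,0,0,0,0,0],[0.002,0,0,0,0,0],[0.002,0,0,0,0,0],[0.002,0,0,0,0,0],[0,0,0,0,0,0]]

```text
time_s: 17.82
ee_pos: [0.532, 0.056, 0.1571]
eef_rot: [-1.084, 1.57, 3.102]
force: [0.3, 0.5, -6.5]
grip_width: 0.0354
```

```bash
python3 -c "
from h import *
st();cap('side')"; python3 ov.py .532 .0552 .1745 o3.png
```

```text
t 17.82 p [0.532  0.056  0.1571] x [-0.  0. -1.] yaw_jaw -30.15 F [ 0.3  0.5 -6.5] M [-0.  -0.1  0. ] w 0.0354 q [0.04 0.28 1.58 0.   1.29 0.56]
```

View pics/o3.png

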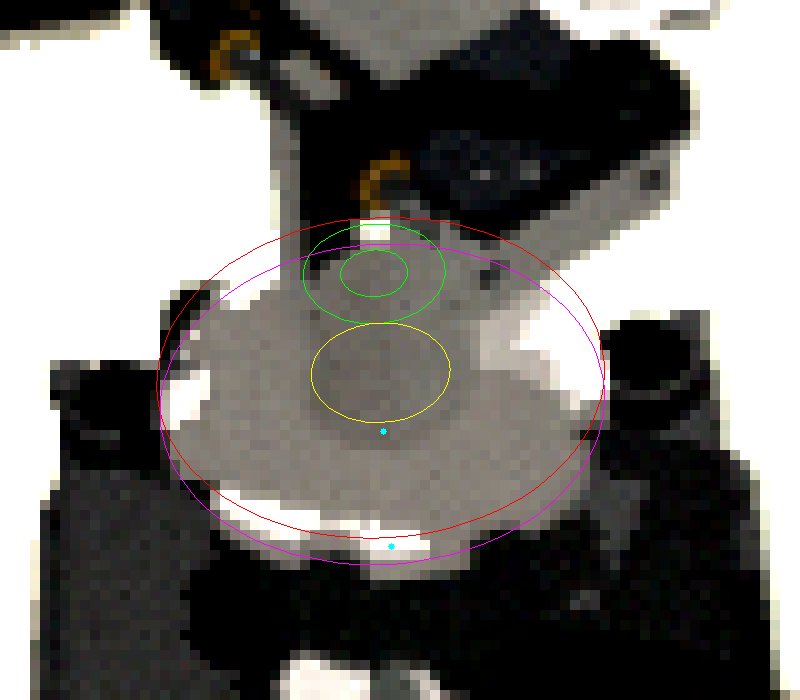

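Request:
step_arm:
  motion:
    - [[0.001,0.0003,0.0005,0,0,0],[0.001,0,0,0,0,0],[0.001,0,0,0,0,0],[0.001,0,0,0,0,0],[0,0,0,0,0,0]]

```text
time_s: 18.5
ee_pos: [0.532, 0.0555, 0.1532]
eef_rot: [-1.33, 1.571, 2.856]
force: [-0.6, -0.6, -7.1]
grip_width: 0.0347
```

Request:
step_arm:
  motion:
    - [[0.001,0,0,0,0,0],[0.001,0,0,0,0,0],[0.001,0,0,0,0,0],[0.001,0,0,0,0,0],[0,0,0,0,0,0]]

```text
time_s: 19.12
ee_pos: [0.532, 0.0555, 0.1492]
eef_rot: [-1.107, 1.571, 3.079]
force: [-0.2, -0.5, -6.2]
grip_width: 0.0349
```

```bash
python3 -c "
from h import *
st()"
```

```text
t 19.12 p [0.532  0.0555 0.1492] x [-0.  0. -1.] yaw_jaw -30.15 F [-0.2 -0.5 -6.2] M [-0.09 -0.06  0.04] w 0.0349 q [0.04 0.28 1.59 0.   1.27 0.56]
```

Request:
step_arm:
  motion:
    - [[0.002,0,0,0,0,0],[0.002,0,0,0,0,0],[0.002,0,0,0,0,0],[0,0,0,0,0,0]]

```text
time_s: 19.62
ee_pos: [0.532, 0.0555, 0.143]
eef_rot: [-0.989, 1.57, -3.086]
force: [0.9, 0.1, -6.3]
grip_width: 0.0348
```

Request:
step_arm:
  motion:
    - [[0.002,0,0,0,0,0],[0.002,0,0,0,0,0],[0.002,0,0,0,0,0],[0.002,0,0,0,0,0],[0.002,0,0,0,0,0],[0.002,0,0,0,0,0],[0.002,0,0,0,0,0],[0.002,0,0,0,0,0],[0,0,0,0,0,0]]

```text
time_s: 20.75
ee_pos: [0.532, 0.0555, 0.1271]
eef_rot: [-1.081, 1.57, 3.105]
force: [-0.2, -0.5, -5.6]
grip_width: 0.0349
```

```bash
python3 -c "
from h import *
st();cap('side')"; python3 ov.py .532 .0552 .1378 o4.png
```

```text
t 20.75 p [0.532  0.0555 0.1271] x [-0.  0. -1.] yaw_jaw -30.15 F [-0.2 -0.5 -5.6] M [-0.01 -0.1  -0.03] w 0.0349 q [0.04 0.3  1.62 0.   1.22 0.56]
```

View pics/o4.png

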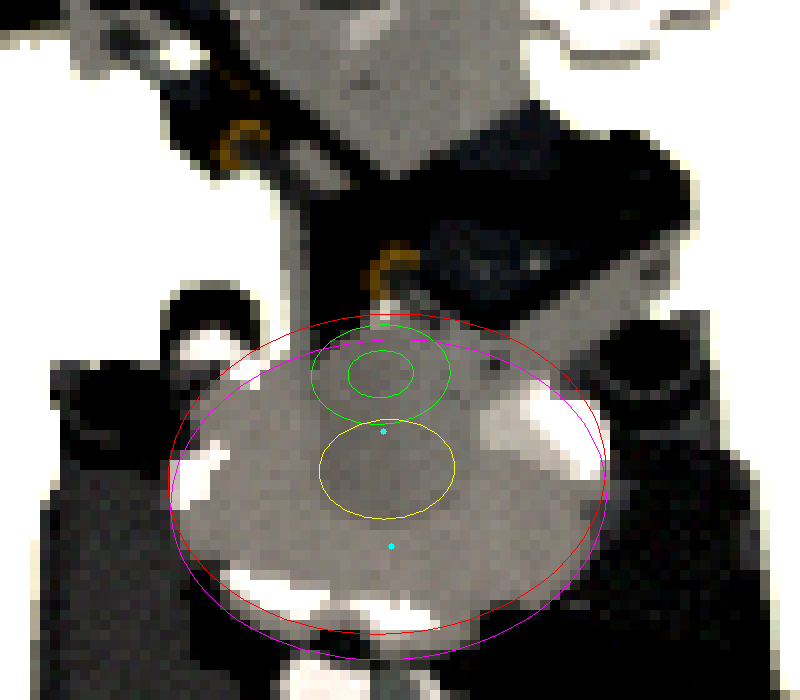

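The outline fits well at underside ≈138 mm and the post is in the bore without force. Lowering gently to the teeth.

Request:
step_arm:
  motion:
    - [[0.001,0,0,0,0,0],[0.001,0,0,0,0,0],[0.001,0,0,0,0,0],[0.001,0,0,0,0,0],[0,0,0,0,0,0]]

```text
time_s: 21.42
ee_pos: [0.532, 0.0555, 0.1232]
eef_rot: [-1.178, 1.571, 3.009]
force: [-0.7, -0.5, -6.3]
grip_width: 0.0347
```

Request:
step_arm:
  motion:
    - [[0.0005,0,0,0,0,0],[0.0005,0,0,0,0,0],[0.0005,0,0,0,0,0],[0,0,0,0,0,0]]

```text
time_s: 21.92
ee_pos: [0.532, 0.0555, 0.1217]
eef_rot: [-1.327, 1.571, 2.859]
force: [-0.7, 0.2, -5.9]
grip_width: 0.0346
```

Request:
step_arm:
  motion:
    - [[0.0005,0,0,0,0,0],[0.0005,0,0,0,0,0],[0,0,0,0,0,0]]

```text
time_s: 22.3
ee_pos: [0.532, 0.0555, 0.1207]
eef_rot: [-1.317, 1.571, 2.869]
force: [1.1, 0.4, -6.9]
grip_width: 0.0346
```

Request:
step_arm:
  motion:
    - [[0.0005,0,0,0,0,0],[0.0003,0,0,0,0,0],[0,0,0,0,0,0]]

```text
time_s: 22.68
ee_pos: [0.5321, 0.0555, 0.1202]
eef_rot: [2.102, 1.57, 0.006]
force: [-2.1, -0.4, -1.4]
grip_width: 0.0351
```

Request:
step_arm:
  motion:
    - [[0.0004,0,0,0,0,0],[0,0,0,0,0,0]]

```text
time_s: 22.92
ee_pos: [0.5322, 0.0555, 0.1202]
eef_rot: [2.185, 1.57, 0.088]
force: [-4.5, 0.6, 6.0]
grip_width: 0.0347
```

Request:
step_arm:
  motion:
    - [[0.0004,0,0,0,0,0],[0,0,0,0,0,0]]

```text
time_s: 23.18
ee_pos: [0.5322, 0.0555, 0.1201]
eef_rot: [2.168, 1.57, 0.071]
force: [-7.1, 0.7, 10.1]
grip_width: 0.0351
```

Request:
step_arm:
  motion:
    - [[-0.0005,-0.0003,0.0002,0,0,0],[0,0,0,0,0,0]]

```text
time_s: 23.42
ee_pos: [0.5321, 0.0555, 0.1202]
eef_rot: [2.133, 1.569, 0.036]
force: [-0.8, 0.2, 5.0]
grip_width: 0.0351
```

```bash
python3 -c "
from h import *
st()
im=cv2.imread('pics/side_last.png')
cv2.imwrite('pics/x.png',im) 
s=load('side')
S=lambda x,y:((x+.5)/5-.5+200,(y+.5)/5-.5+180)
for a in [(410,154),(475,146),(423,192),(483,190)]:
  q=onz(s,*S(*a),.129)[:2]-[.532,.0552]; print(np.hypot(*q).round(4),np.degrees(np.arctan2(q[1],q[0])).round(1))
"
python3 - <<'E'
import cv2
im=cv2.imread('pics/pressS.png')
cv2.imwrite('pics/hub.png',cv2.resize(im[90:250,350:550],None,fx=4,fy=4,interpolation=2))
E
```

```text
t 23.43 p [0.5321 0.0555 0.1202] x [ 0.001  0.    -1.   ] yaw_jaw -30.15 F [-0.8  0.2  5. ] M [ 0.02  0.24 -0.05] w 0.0351 q [0.04 0.31 1.62 0.   1.2  0.56]
0.0218 -8.1
0.0223 -115.5
0.0207 77.2
0.0264 161.8
```

View pics/hub.png

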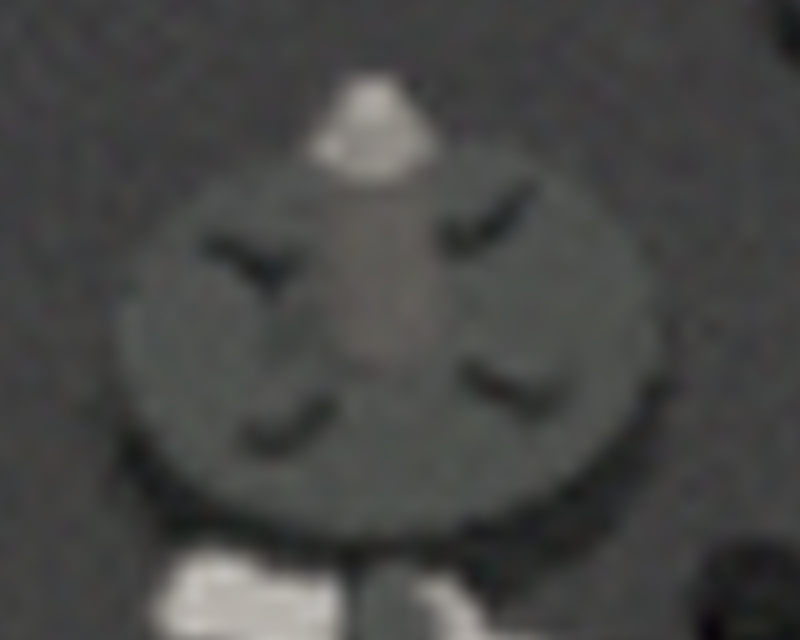

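Contact came at underside ≈131 mm, which is the height of the tooth tops. I'll sweep the turn under ~8 N and watch for the force to drop.

Request:
step_arm:
  motion:
    - [[-0.0002,0,0,3,0,0],[0,0,0,3,0,0]]

```text
time_s: 23.68
ee_pos: [0.5322, 0.0554, 0.1202]
eef_rot: [2.197, 1.57, -0.007]
force: [0.2, -0.5, 4.2]
grip_width: 0.0348
```

```bash
python3 -c "
from h import *
st()"
```

```text
t 23.68 p [0.5322 0.0554 0.1202] x [ 0.001 -0.    -1.   ] yaw_jaw -36.24 F [ 0.2 -0.5  4.2] M [-0.03 -0.01  0.14] w 0.0348 q [ 0.04  0.31  1.62 -0.    1.2   0.67]
```

Request:
step_arm:
  motion:
    - [[-0.0001,0,0,3,0,0],[0,0,0,3,0,0]]

```text
time_s: 23.92
ee_pos: [0.5321, 0.0554, 0.1202]
eef_rot: [2.292, 1.57, -0.016]
force: [-0.4, -0.5, 2.5]
grip_width: 0.0353
```

Request:
step_arm:
  motion:
    - [[0,0,0,3,0,0],[0,0,0,3,0,0]]

```text
time_s: 24.18
ee_pos: [0.5321, 0.0554, 0.1202]
eef_rot: [2.4, 1.57, -0.012]
force: [0.4, -0.3, 3.4]
grip_width: 0.0347
```

Request:
step_arm:
  motion:
    - [[0,0,0,3,0,0],[0,0,0,3,0,0]]

```text
time_s: 24.42
ee_pos: [0.5322, 0.0554, 0.1202]
eef_rot: [2.491, 1.57, -0.027]
force: [0.2, 0.3, 3.7]
grip_width: 0.035
```

```bash
python3 -c "
from h import *
st()"
```

```text
t 24.43 p [0.5322 0.0554 0.1202] x [ 0.001 -0.    -1.   ] yaw_jaw -54.23 F [0.2 0.3 3.7] M [ 0.05 -0.04  0.15] w 0.035 q [ 0.04  0.31  1.62 -0.    1.2   0.98]
```

Request:
step_arm:
  motion:
    - [[-0.0001,0,0,3,0,0],[0,0,0,3,0,0]]

```text
time_s: 24.68
ee_pos: [0.5323, 0.0555, 0.1202]
eef_rot: [2.678, 1.569, 0.056]
force: [1.6, 0.2, 2.0]
grip_width: 0.0347
```

Request:
step_arm:
  motion:
    - [[0,0,0,3,0,0],[0,0,0,3,0,0]]

```text
time_s: 24.92
ee_pos: [0.5323, 0.0555, 0.1202]
eef_rot: [2.8, 1.569, 0.073]
force: [2.0, 0.4, 0.3]
grip_width: 0.035
```

Request:
step_arm:
  motion:
    - [[0,0,0,3,0,0],[0,0,0,3,0,0]]

```text
time_s: 25.18
ee_pos: [0.5324, 0.0556, 0.12]
eef_rot: [2.989, 1.569, 0.157]
force: [4.6, 0.7, -2.4]
grip_width: 0.0348
```

```bash
python3 -c "
from h import *
st()"
```

```text
t 25.18 p [0.5324 0.0556 0.12  ] x [ 0.002  0.    -1.   ] yaw_jaw -72.24 F [ 4.6  0.7 -2.4] M [ 0.13 -0.82  0.06] w 0.0348 q [0.04 0.31 1.62 0.   1.2  1.3 ]
```

Request:
step_arm:
  motion:
    - [[0.0004,0,0,0,0,0],[0.0003,0,0,0,0,0],[0,0,0,0,0,0]]

```text
time_s: 25.55
ee_pos: [0.5322, 0.0553, 0.1195]
eef_rot: [2.749, 1.57, -0.08]
force: [4.3, -0.5, -0.4]
grip_width: 0.0349
```

```bash
python3 -c "
from h import *
st()"
```

```text
t 25.55 p [0.5322 0.0553 0.1195] x [ 0.001 -0.    -1.   ] yaw_jaw -72.11 F [ 4.3 -0.5 -0.4] M [-0.12 -1.16  0.01] w 0.0349 q [ 0.04  0.31  1.63 -0.    1.2   1.29]
```

Request:
step_arm:
  motion:
    - [[0,0.0001,-0.0004,1,0,0],[0.0003,0,0,1,0,0],[0,0,0,0,0,0]]

```text
time_s: 25.92
ee_pos: [0.5321, 0.0553, 0.1188]
eef_rot: [0.959, 1.57, -1.906]
force: [4.9, -0.7, -4.1]
grip_width: 0.035
```

```bash
python3 -c "
from h import *
st()"
```

```text
t 25.93 p [0.5321 0.0553 0.1188] x [-0. -0. -1.] yaw_jaw -74.16 F [ 4.9 -0.7 -4.1] M [-0.4  -1.03  0.05] w 0.035 q [ 0.04  0.31  1.62 -0.    1.2   1.33]
```

Request:
step_arm:
  motion:
    - [[0.0005,0.0001,-0.0004,0,0,0],[0.0005,0,0,0,0,0],[0.0005,0,0,0,0,0],[0,0,0,0,0,0]]

```text
time_s: 26.42
ee_pos: [0.5323, 0.0554, 0.1173]
eef_rot: [-0.136, 1.57, -3.001]
force: [2.0, -3.1, -5.9]
grip_width: 0.0351
```

```bash
python3 -c "
from h import *
st()"
```

```text
t 26.43 p [0.5323 0.0554 0.1173] x [-0.001 -0.    -1.   ] yaw_jaw -74.15 F [ 2.  -3.1 -5.9] M [-0.55 -0.46 -0.04] w 0.0351 q [ 0.04  0.32  1.63 -0.    1.2   1.33]
```

The teeth are in the slots: it dropped 3 mm with no load. Continuing down gently.

Request:
step_arm:
  motion:
    - [[0.0006,0.0003,0.0001,0,0,0],[0.0006,0,0,0,0,0],[0.0006,0,0,0,0,0],[0,0,0,0,0,0]]

```text
time_s: 26.92
ee_pos: [0.5323, 0.0552, 0.1155]
eef_rot: [-0.464, 1.57, 2.954]
force: [1.0, -0.1, -6.1]
grip_width: 0.0347
```

Request:
step_arm:
  motion:
    - [[0.0005,0,0,0,0,0],[0.0005,0,0,0,0,0],[0,0,0,0,0,0]]

```text
time_s: 27.3
ee_pos: [0.5324, 0.0552, 0.1147]
eef_rot: [-0.458, 1.571, 2.96]
force: [-0.3, 1.4, -5.9]
grip_width: 0.0351
```

Request:
step_arm:
  motion:
    - [[0.0004,0,0,0,0,0],[0,0,0,0,0,0]]

```text
time_s: 27.55
ee_pos: [0.5325, 0.0552, 0.1143]
eef_rot: [-0.369, 1.571, 3.049]
force: [0.6, -0.5, -5.9]
grip_width: 0.0342
```

```bash
python3 -c "
from h import *
st()"
```

```text
t 27.55 p [0.5325 0.0552 0.1143] x [-0.  0. -1.] yaw_jaw -74.14 F [ 0.6 -0.5 -5.9] M [-0.   -0.02 -0.03] w 0.0342 q [0.03 0.32 1.63 0.   1.19 1.33]
```

Request:
step_arm:
  motion:
    - [[0.0004,0,0,0,0,0],[0,0,0,0,0,0]]

```text
time_s: 27.8
ee_pos: [0.5326, 0.0552, 0.1143]
eef_rot: [2.801, 1.57, -0.064]
force: [-1.9, -0.6, -1.7]
grip_width: 0.0349
```

Request:
step_arm:
  motion:
    - [[0.0003,0,0,0,0,0],[0,0,0,0,0,0]]

```text
time_s: 28.05
ee_pos: [0.5326, 0.0552, 0.1142]
eef_rot: [2.911, 1.57, 0.047]
force: [-5.4, -0.3, 5.9]
grip_width: 0.0353
```

Seated: contact came exactly 6 mm below the tooth tops. Relieving the preload, releasing and rising.

Request:
step_arm:
  motion:
    - [[-0.0004,0,0,0,0,0],[0,0,0,0,0,0],[0,0,0,0,0,0],[0,0,0,0,0,0],[0,0,0,0,0,0],[0,0,0,0,0,0]]
  fingers: 0.06

```text
time_s: 28.8
ee_pos: [0.5326, 0.0552, 0.1141]
eef_rot: [3.002, 1.571, 0.138]
force: [0.3, -0.1, -0.0]
grip_width: 0.0599
```

Request:
step_arm:
  motion:
    - [[-0.004,0,0,0,0,0],[-0.01,0,0,0,0,0],[-0.02,0,0,0,0,0],[-0.02,0,0,0,0,0],[-0.016,0,0,0,0,0],[0,0,0,0,0,0]]
  fingers: 0.06

```text
time_s: 29.55
ee_pos: [0.533, 0.0552, 0.1853]
eef_rot: [2.905, 1.569, 0.04]
force: [-1.1, 1.2, 0.6]
grip_width: 0.0602
```

```bash
python3 -c "
from h import *
st();cap('side')"; python3 ov.py .532 .0552 .125 o5.png
```

```text
t 29.55 p [0.533  0.0552 0.1853] x [ 0.002  0.    -1.   ] yaw_jaw -74.15 F [-1.1  1.2  0.6] M [-0.04 -0.01  0.02] w 0.0602 q [0.03 0.25 1.54 0.   1.34 1.33]
```

View pics/o5.png

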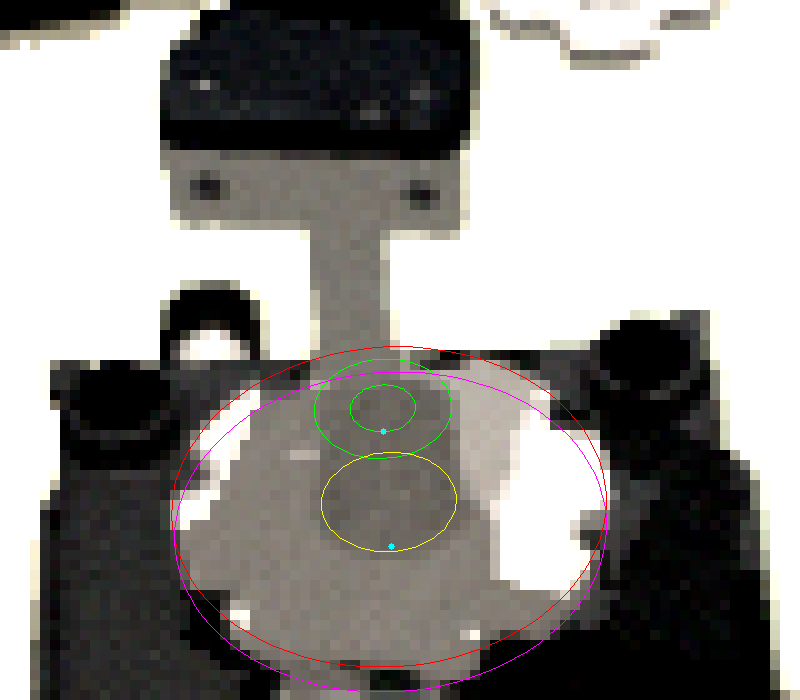

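The plate outline matches the seated height (125 mm). Now the latch: I'll turn the gripper to straddle the knob tangentially, using the flipped jaw direction so the last joint stays in range.

Request:
step_arm:
  motion:
    - [[0,0,0,-10.4,0,0],[0,0,0,-10.4,0,0],[0,0,0,-10.4,0,0],[0,0,0,-10.4,0,0],[0,0,0,-10.4,0,0],[0,0,0,-10.4,0,0],[0,0,0,-10.4,0,0],[0,0,0,-10.4,0,0]]
  fingers: 0.036

```text
time_s: 30.6
ee_pos: [0.5321, 0.0551, 0.183]
eef_rot: [-1.71, 1.569, -3.117]
force: [-0.9, -0.4, -0.1]
grip_width: 0.0358
```

Request:
step_arm:
  motion:
    - [[0,0,0,-10.4,0,0],[0,0,0,-10.4,0,0],[0,0,0,-10.4,0,0],[0,0,0,-10.4,0,0],[0,0,0,-10.4,0,0],[0,0,0,-10.4,0,0],[0,0,0,-10.4,0,0],[0,0,0,-10.4,0,0],[0,0,0,0,0,0]]

```text
time_s: 31.72
ee_pos: [0.5322, 0.0551, 0.1832]
eef_rot: [-3.133, 1.57, -3.095]
force: [0.2, 1.2, 0.2]
grip_width: 0.0354
```

```bash
python3 -c "
from h import *
go([.4525,.1243,.185],93.3)"
```

```text
t 31.73 p [0.5322 0.0551 0.1832] x [-0.001 -0.    -1.   ] yaw_jaw 92.19 F [0.2 1.2 0.2] M [ 0.08 -0.12 -0.05] w 0.0354 q [ 0.03  0.26  1.54 -0.    1.34 -1.57]
tool shift [-0.0017  0.0722 -0.077 ]
rotvec deg [-1.11 -0.07 -0.  ]
rel after turn first [-0.0018  0.0736 -0.0756]
```

Request:
step_arm:
  motion:
    - [[0,0.015,-0.015,0,0,0],[0,0.019,-0.02,0,0,0],[0,0.019,-0.021,0,0,0],[0,0.0192,-0.021,0,0,0],[0,0,0,-1,0,0],[0,0,0,0,0,0],[0,0,0,0,0,0]]

```text
time_s: 32.6
ee_pos: [0.4532, 0.1238, 0.1838]
eef_rot: [-2.863, 1.57, -2.808]
force: [0.2, -0.7, 0.4]
grip_width: 0.0356
```

```bash
python3 -c "
from h import *
p,R=st()
cap('side');s=load('side');cap('top');t=load('top')
im=cv2.resize(s['pixels'][150:270,230:370],None,fx=5,fy=5,interpolation=2)
for z,c in((.036,(0,255,0)),(0,(255,0,0)),(-.019,(255,255,0))):
  q=(proj(s,p+[0,0,z])-[230,150]+.5)*5; cv2.circle(im,tuple(int(a) for a in q),3,c,-1)
cv2.imwrite('pics/k1.png',im[:,:,::-1])"
```

```text
t 32.6 p [0.4532 0.1238 0.1838] x [-0. -0. -1.] yaw_jaw 93.14 F [ 0.2 -0.7  0.4] M [ 0.06 -0.13  0.03] w 0.0356 q [ 0.19  0.11  1.72 -0.    1.32 -1.44]
```

View pics/k1.png

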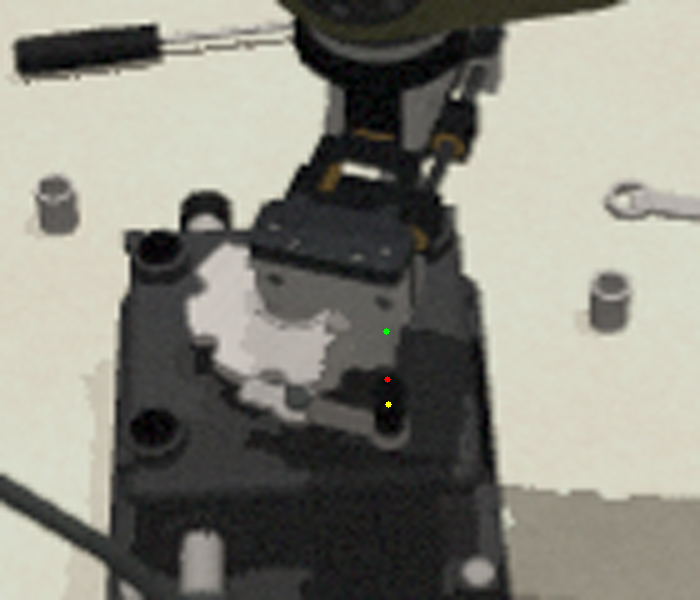

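The gripper straddles the black knob at (307,231) from above. Lowering around it.

Request:
step_arm:
  motion:
    - [[0.012,0,0,0,0,0],[0.015,0,0,0,0,0],[0.012,0,0,0,0,0],[0.008,0,0,0,0,0],[0.005,0,0,0,0,0],[0.003,0,0,0,0,0],[0.002,0,0,0,0,0],[0,0,0,0,0,0]]

```text
time_s: 33.7
ee_pos: [0.4528, 0.1243, 0.1271]
eef_rot: [-0.048, 1.571, 0.008]
force: [0.3, 0.6, 0.2]
grip_width: 0.0361
```

```bash
cat > k.py <<'E'
from h import *
import sys
p,R=st()
cap('side');s=load('side')
im=cv2.resize(s['pixels'][150:270,230:370],None,fx=5,fy=5,interpolation=2)
cv2.imwrite('pics/'+sys.argv[1],im[:,:,::-1])
E
python3 k.py k2.png
```

```text
t 33.7 p [0.4528 0.1243 0.1271] x [ 0.  0. -1.] yaw_jaw 93.26 F [0.3 0.6 0.2] M [ 0.09 -0.12  0.03] w 0.0361 q [ 0.19  0.16  1.79 -0.    1.19 -1.44]
```

View pics/k2.png

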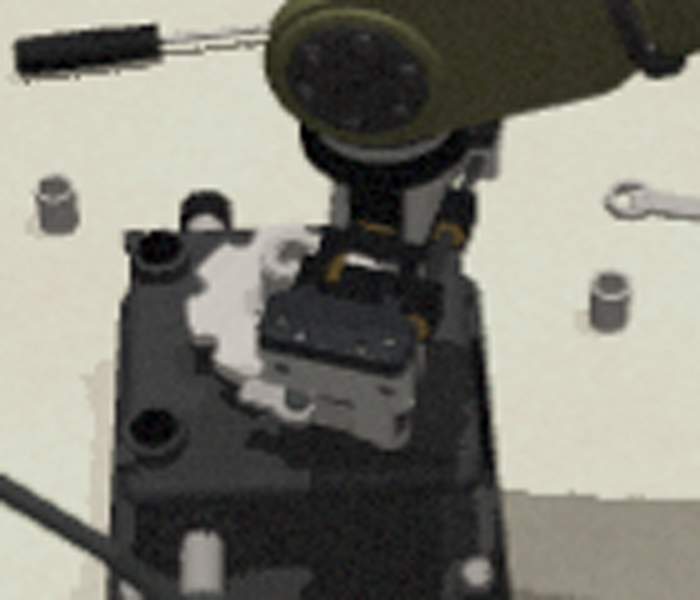

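Request:
step_arm:
  motion:
    - [[0,0,0,0,0,0],[0,0,0,0,0,0],[0,0,0,0,0,0]]
  fingers: 0.02
  squeeze: 5

```text
time_s: 34.12
ee_pos: [0.4527, 0.1245, 0.1271]
eef_rot: [1.3, 1.57, 1.357]
force: [0.5, 0.1, 0.4]
grip_width: 0.0204
```

Request:
step_arm:
  motion:
    - [[0,0.0061,0.0004,7,0,0],[0,0.0061,0.0004,7,0,0],[0,0.0061,0.0004,7,0,0],[0,0,0,0,0,0]]

```text
time_s: 34.62
ee_pos: [0.4551, 0.1425, 0.127]
eef_rot: [-2.406, 1.571, -2.714]
force: [-0.3, -0.6, 0.4]
grip_width: 0.02
```

```bash
cat > piv.py <<'E'
from h import *
p,R=st(); d=p[:2]-np.array([.5018,.1271]); print('r',np.hypot(*d).round(4),'ang',np.degrees(np.arctan2(d[1],d[0])).round(1),'closed at 112.8; tangential/radial F',)
E
python3 piv.py; python3 k.py k3.png
```

```text
t 34.62 p [0.4551 0.1425 0.127 ] x [-0. -0. -1.] yaw_jaw 72.32 F [-0.3 -0.6  0.4] M [ 0.04 -0.14  0.01] w 0.02 q [ 0.23  0.18  1.77 -0.    1.19 -1.04]
r 0.0491 ang 161.7 closed at 112.8; tangential/radial F
t 34.62 p [0.4551 0.1425 0.127 ] x [-0. -0. -1.] yaw_jaw 72.32 F [-0.3 -0.6  0.4] M [ 0.04 -0.14  0.01] w 0.02 q [ 0.23  0.18  1.77 -0.    1.19 -1.04]
```

View pics/k3.png

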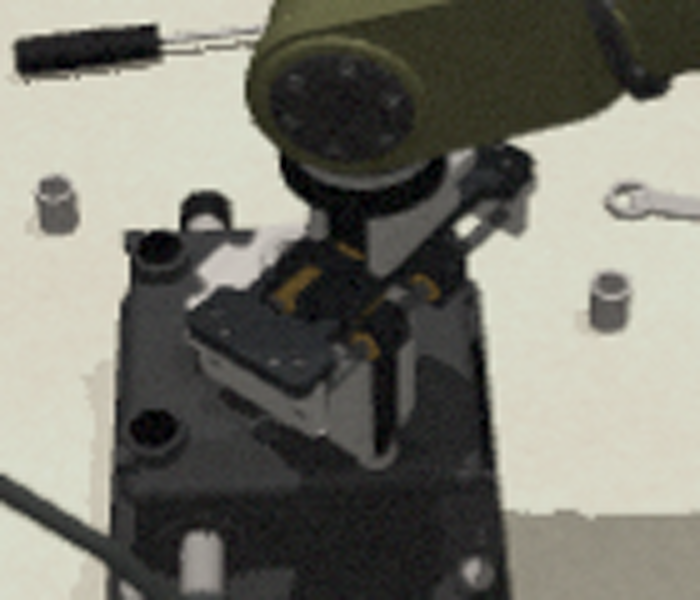

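The latch's knob end is moving with the fingers (now at (305,242)). Continuing the arc.

Request:
step_arm:
  motion:
    - [[0,0.0061,0.0004,7,0,0],[0,0.0061,0.0004,7,0,0],[0,0.0061,0.0004,7,0,0],[0,0,0,0,0,0]]

```text
time_s: 35.17
ee_pos: [0.4638, 0.1584, 0.1269]
eef_rot: [-2.578, 1.571, 3.032]
force: [0.4, -0.4, 0.7]
grip_width: 0.0202
```

Request:
step_arm:
  motion:
    - [[0,0.0061,0.0004,7,0,0],[0,0.0061,0.0004,7,0,0],[0,0,0,0,0,0]]

```text
time_s: 35.55
ee_pos: [0.4726, 0.1668, 0.127]
eef_rot: [-3.056, 1.571, 2.311]
force: [-0.3, 0.1, 0.1]
grip_width: 0.0199
```

```bash
python3 piv.py; python3 k.py k4.png
```

```text
t 35.55 p [0.4726 0.1668 0.127 ] x [-0.  0. -1.] yaw_jaw 37.51 F [-0.3  0.1  0.1] M [-0.01 -0.13  0.02] w 0.0199 q [ 0.27  0.23  1.71  0.    1.2  -0.39]
r 0.0493 ang 126.4 closed at 112.8; tangential/radial F
t 35.55 p [0.4726 0.1668 0.127 ] x [-0.  0. -1.] yaw_jaw 37.51 F [-0.3  0.1  0.1] M [-0.01 -0.13  0.02] w 0.0199 q [ 0.27  0.23  1.71  0.    1.2  -0.39]
```

View pics/k4.png

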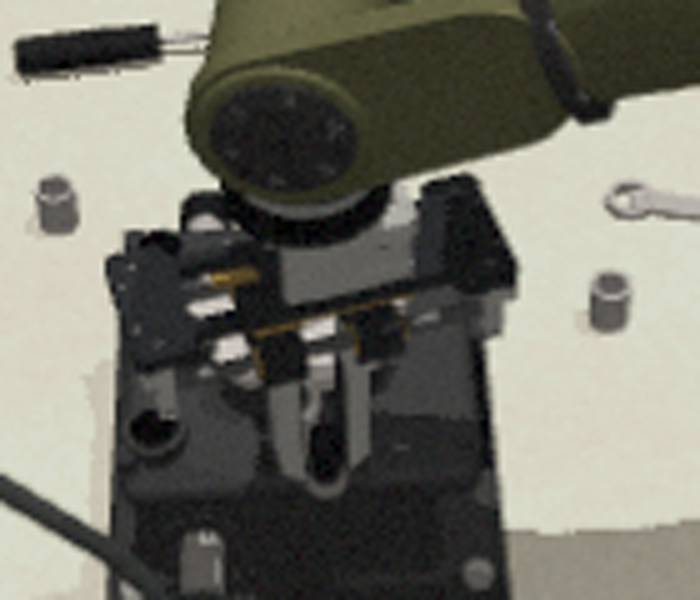

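Request:
step_arm:
  motion:
    - [[0,0.0031,0.0001,3.5,0,0],[0,0.0031,0.0001,3.5,0,0],[0,0.0031,0.0001,3.5,0,0],[0,0,0,0,0,0]]

```text
time_s: 36.1
ee_pos: [0.4804, 0.1716, 0.127]
eef_rot: [-2.913, 1.571, 2.27]
force: [-0.2, 0.0, -0.1]
grip_width: 0.0201
```

Request:
step_arm:
  motion:
    - [[0,0.0013,0,1.5,0,0],[0,0.0013,0,1.5,0,0],[0,0,0,0,0,0]]

```text
time_s: 36.48
ee_pos: [0.4829, 0.1729, 0.1271]
eef_rot: [2.487, 1.571, 1.331]
force: [-0.4, -1.5, -1.0]
grip_width: 0.0203
```

Request:
step_arm:
  motion:
    - [[0,0.0008,0,0,0,0],[0,0.0008,0,0,0,0],[0,0,0,0,0,0]]

```text
time_s: 36.85
ee_pos: [0.4843, 0.1738, 0.127]
eef_rot: [3.055, 1.571, 1.899]
force: [-1.6, -0.3, 0.6]
grip_width: 0.0199
```

```bash
python3 piv.py; python3 k.py k5.png
```

```text
t 36.85 p [0.4843 0.1738 0.127 ] x [-0.  0. -1.] yaw_jaw 23.77 F [-1.6 -0.3  0.6] M [0.02 0.15 0.  ] w 0.0199 q [ 0.27  0.26  1.67  0.    1.21 -0.14]
r 0.0498 ang 110.6 closed at 112.8; tangential/radial F
t 36.85 p [0.4843 0.1738 0.127 ] x [-0.  0. -1.] yaw_jaw 23.77 F [-1.6 -0.3  0.6] M [0.02 0.15 0.  ] w 0.0199 q [ 0.27  0.26  1.67  0.    1.21 -0.14]
```

View pics/k5.png

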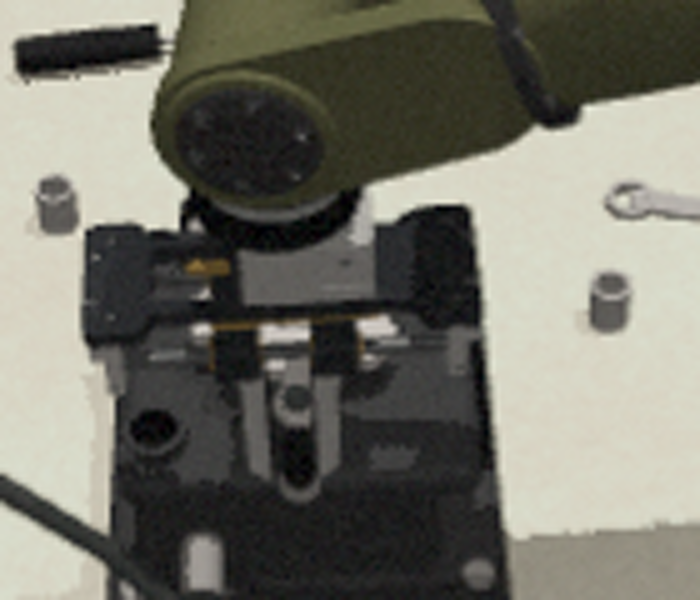

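Request:
step_arm:
  motion:
    - [[0,0.0006,0,0,0,0],[0,0,0,0,0,0]]

```text
time_s: 37.15
ee_pos: [0.4846, 0.1739, 0.127]
eef_rot: [-2.035, 1.57, 3.092]
force: [-3.5, 0.9, 0.0]
grip_width: 0.0201
```

Request:
step_arm:
  motion:
    - [[0,0.0006,0,0,0,0],[0,0,0,0,0,0]]

```text
time_s: 37.4
ee_pos: [0.4847, 0.1739, 0.127]
eef_rot: [-1.733, 1.569, -2.889]
force: [-7.6, -1.2, 3.9]
grip_width: 0.0205
```

Request:
step_arm:
  motion:
    - [[0,0.0006,0,0,0,0],[0,0,0,0,0,0]]

```text
time_s: 37.65
ee_pos: [0.485, 0.1741, 0.1269]
eef_rot: [-1.692, 1.568, -2.848]
force: [-10.9, -2.0, 4.5]
grip_width: 0.0208
```

The stop is reached: force rises and the position holds. Backing off 2 mm, opening, and rising clear.

Request:
step_arm:
  motion:
    - [[0,-0.002,0,0,0,0],[0,-0.001,0,0,0,0],[0,0,0,0,0,0],[0,0,0,0,0,0],[0,0,0,0,0,0]]
  fingers: 0.036

```text
time_s: 38.28
ee_pos: [0.4833, 0.1731, 0.127]
eef_rot: [1.303, 1.571, 0.147]
force: [0.2, 0.4, 0.4]
grip_width: 0.0357
```

Request:
step_arm:
  motion:
    - [[-0.01,0,0,0,0,0],[-0.02,0,0,0,0,0],[-0.03,0,0,0,0,0],[-0.03,0,0,0,0,0],[-0.03,0,0,0,0,0],[-0.01,0,0,0,0,0],[0,0,0,0,0,0]]

```text
time_s: 39.15
ee_pos: [0.4832, 0.1731, 0.2571]
eef_rot: [1.389, 1.57, 0.233]
force: [-0.6, -0.2, -0.7]
grip_width: 0.0356
```

```bash
python3 k.py k6.png
```

```text
t 39.15 p [0.4832 0.1731 0.2571] x [ 0.  0. -1.] yaw_jaw 23.75 F [-0.6 -0.2 -0.7] M [-0.02 -0.12  0.02] w 0.0356 q [ 0.27  0.16  1.49 -0.    1.49 -0.14]
```

View pics/k6.png

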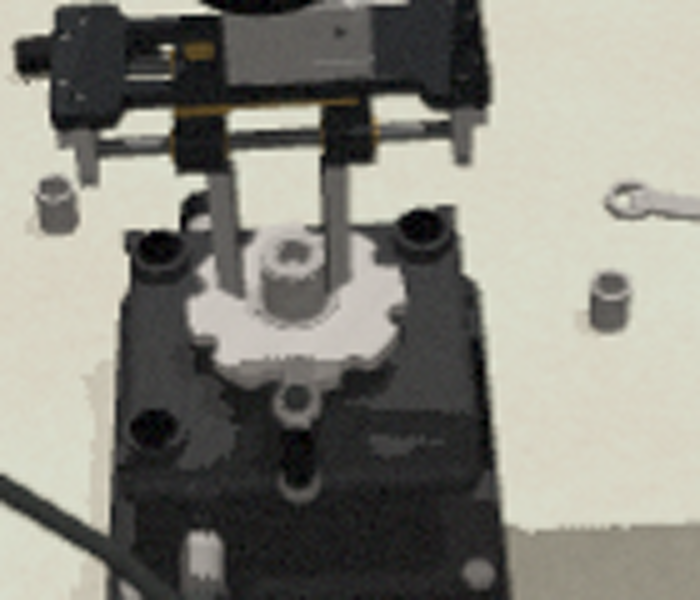

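The finger now lies over the rim: pivot (289,230), knob (290,241), post in the bore at (288,201). I'll move the arm aside for a final top view.

Request:
step_arm:
  motion:
    - [[-0.02,0,0.02,0,0,0],[-0.02,0,0.04,0,0,0],[0,0,0.045,0,0,0],[0,0,0.045,0,0,0],[0,0,0.045,0,0,0],[0,0,0.045,0,0,0],[0,0,0.045,0,0,0],[0,0,0.03,0,0,0],[0,0,0.01,0,0,0],[0,0,0,0,0,0],[0,0,0,0,0,0]]

```text
time_s: 40.58
ee_pos: [0.6139, -0.1233, 0.2971]
eef_rot: [2.369, 1.571, 1.214]
force: [0.3, 0.4, -0.6]
grip_width: 0.0359
```

```bash
python3 k.py k7.png; python3 -c "
from h import *
cap('top');t=load('top')
cv2.imwrite('pics/t7.png',cv2.resize(t['pixels'][135:245,210:360],None,fx=5,fy=5,interpolation=2)[:,:,::-1])"
```

```text
t 40.58 p [ 0.6139 -0.1233  0.2971] x [ 0.  0. -1.] yaw_jaw 23.81 F [ 0.3  0.4 -0.6] M [ 0.01 -0.12  0.04] w 0.0359 q [-0.26  0.43  1.06  0.    1.65 -0.67]
```

View pics/t7.png

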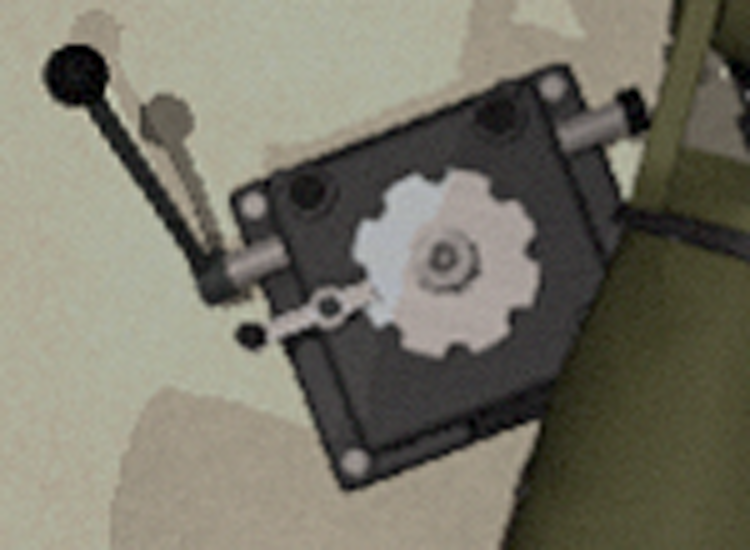

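View pics/top_last.png

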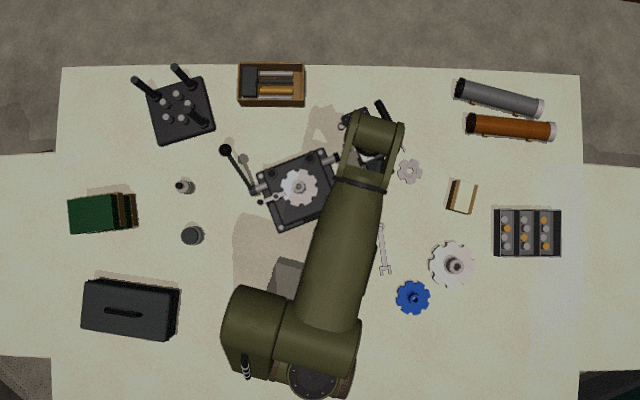

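```bash
python3 -c "
from h import *
t=load('top');T=lambda x,y:((x+.5)/5-.5+210,(y+.5)/5-.5+135)
k=onz(t,*T(252,336),.183)[:2];p=onz(t,*T(330,307),.153)[:2]
post=np.array([.532,.0552]);P=post+.078*np.array([np.cos(np.radians(112.8)),np.sin(np.radians(112.8))])
print(k,p,P)
d=k-P;print(np.hypot(*d),np.degrees(np.arctan2(d[1],d[0]))); d=k-post; print(np.hypot(*d),np.degrees(np.arctan2(d[1],d[0])))
from station import get_obs,ticket
print(get_obs()['force'],get_obs()['joint_vel'].round(4)); ticket.hand_in()
"
```

```text
[0.48232002 0.16990563] [0.50238409 0.12600625] [0.50177378 0.12710533]
0.04701398557185025 114.44294061717333
0.12500192625425258 113.41784726749674
[-0.33103227  1.05108848 -0.35052281] [-0.0032  0.0014 -0.0034 -0.0011 -0.0003 -0.0019]
the job is handed in; nothing more can be done
```

The press is back in order and the job is handed in at about 40.6 s, with the arm clear of everything. The eight-station plate sits fully down on the hub, and the hold-down finger is closed over its rim.

**What I did**
- **Choosing the plate:** I took the smaller white plate, leaving the blue one and the larger white one.
- **Seating it:** I lowered the plate over the post and met the teeth at 131 mm. I turned it about 44° clockwise under roughly 5–10 N until the teeth dropped in. It landed 6 mm lower, then I released it.
- **Closing the latch:** I straddled the knob and swung the finger round until the push rose with almost no further movement. That is the stop.

**Last checks**
- **Plate:** its outline in the side view matches the seated height of 125 mm, and the post shows in the sleeve bore.
- **Latch:** the knob measures 125 mm from the post at 113.4°, against 128 mm and 112.8° expected when closed. That is within what the camera can resolve.
- **Bystanders:** in the last top view the ones I could see look where they were. The arm hid some of them.

**What disagreed or went wrong**
- **Fingertip height:** the real fingertips appeared about 36 mm above the reported tool point. The first two grasps closed on nothing above the sleeve; I corrected this from the pictures.
- **Contact force:** the force at first contact with the teeth reached about 16 N for about 0.3 s before any turning, just over the advised 3–10 N, and I backed off. A light lateral load of about 5 N appeared during engagement and was relieved.

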